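Fetch the gate valve from behind the front stock

TASK

A customer wants the brass gate valve at the back of the wooden display shelf, but the chrome tap, the round spray can and the square tin stand tightly around it: first stand all three on the black rubber mat, then set the valve upright in the blue order bin beside the coupling. Then put the three back upright, each in the very place on the shelf where it stood, with the tap's spout pointing to the front of the shelf again. Set everything down without dropping it, and do not disturb the copper elbow and the cardboard box on the shelf or the coupling in the bin.

Things in the scene. Friction and masses are not known exactly. Their poses are not given: they have to be found in the camera images.
- valve_mid (a point): Brass gate valve, 70 mm high, 0.35 kg, mid-back of the shelf: pipe body along its y axis, 60 mm long, two hexagonal ends 36 mm across standing on flats 21 mm wide; on a stem above, a dark iron handwheel, 52 mm in diameter, 62 to 70 mm above the foot, does not turn: grip it there. Point: its centre, 35 mm above the foot; z up.
- tap_mid (a point): Chrome basin tap on a round base (50 mm diameter), 136 mm high, 0.6 kg. Upright round body, 42 mm diameter, up to 116 mm. Spout toward its -x axis, tip 115 mm from the body's axis, 40 to 76 mm above the foot; flat lever on top, 16 mm wide, reaches 40 mm to -x, 124 to 136 mm up. Grip across its y axis about 103 mm above the foot. Point: on the body's axis, 69 mm above the foot; z up.
- can_mid (a point): Round spray can of grey metal with a white cap, 148 mm high, 52 mm in diameter up to 118 mm; cap 43 mm in diameter from 124 mm. Point: its centre, 74 mm above its foot; z up. About 0.35 kg.
- tin_mid (a point): Square metal tin with a paper band and a black screw cap, body 50 x 50 mm in plan along its x and y axes and 118 mm high, cap 30 mm in diameter up to 138 mm. Point: on its upright axis, 69 mm above its foot; z up. About 0.4 kg.
- shelf: Fixed brown wooden shelf: board 16 mm thick, 360 mm wide (y), 190 mm deep; back panel 14 mm thick, top 91 mm above the counter. Origin: middle of its back edge, on the counter; -x is toward its open front. The valve stands at about x -49, y 0 mm; tap, can and tin, in any arrangement, 60 mm in front of it and 68 mm to its left and right, some 10 mm from it.
- mat: Fixed black rubber counter mat, 300 mm along its x axis, 140 mm along y, 4 mm thick, empty at the start, to one side of the shelf. Origin: centre of its underside, on the counter.
- bin: Fixed shallow blue plastic order bin, open at the top, to the other side of the shelf: outside 220 mm along its x axis, 160 mm along y (rim bead about 230 x 170), 45 mm high, walls and floor 4 mm thick. Origin: centre of its underside, on the counter.
- elbow: Bystander: copper pipe elbow lying near the left (+y) end of the shelf, 56 x 50 mm, 32 mm high. Origin: under its bend, on the board.
- carton: Bystander: small cardboard box near the right (-y) end of the shelf, 60 x 45 mm (x, y), 34 mm high. Origin: centre of its underside.
- coupling: Bystander: white plastic pipe coupling, 42 mm in diameter, 44 mm high, standing on the bin's floor near the bin's +x end. Origin: centre of its underside.
Things that resemble listed ones, but are neither listed nor needed, are in the scene too. What is shaped like the part that bears tin_mid but purple is not meant.

How it is judged:
By the outcome, as a careful person would: the job done as asked, in the order asked, and still so for the second after the job is handed in, with the robot touching nothing.
It also fails if it takes over 115 s, if anything falls off the work surface, if the arm or the gripper's body presses on something with over 40 N, if the wrist force passes 120 N, or if a joint passes its speed limit or range.

ROBOT

A 6-joint arm with a two-finger parallel gripper is mounted at the origin on the work surface. World frame = base frame: x ahead of the robot, y to its left, z up, the work surface at z = 0. Lengths are in mm, angles in degrees, forces in N, time in s.
With the tool pointing down it reaches from about 300 to 850 mm from the base axis. Payload 4.2 kg.
Tool frame: the origin (TCP) lies on the centre line of the jaws, within the pads' length; the fingertips stand env.nose_length ahead of it and the grasp point (between the pads) lies 2 mm behind it (env.nose_length is the distance from the TCP to the fingertips, in mm); z points along the fingers, y is the direction in which the jaws open and shut (so a half turn about z gives the same grasp; the last joint's range is limited). The gripper opens to 91 mm and grips with 3 to 60 N. Pads are 32 mm wide; open, the fingers measure 118 mm over their backs; the gripper's body (76 mm by 178 mm) begins 60 mm behind the grasp point.
Start: joints at [70.187, 18.312, 89.639, -0, 72.044, -1.146], TCP at [184.041, 544.766, 230.976] pointing down, gripper open.
Joint ranges: [-177.97, 177.97], [-48.28, 115.42], [12.27, 149.76], [-77.06, 257.06], [2.81, 150.46], [-146.56, 146.56]. Speed limits (degrees/s): [147.25, 147.25, 180, 180, 180, 180].

INTERFACE

Orientations are given as [roll, pitch, yaw] about the fixed x, y, z axes, in that order (R = Rz(yaw) Ry(pitch) Rx(roll)).
In Python, from workcell import env gives the robot as it stands. The module is installed in compiled form; this text tells all that it offers.
- The arm moves only by the tool jog_arm, never from a script. Its argument "deltas" is a list that holds one entry, the list of rows, each a list of 5 numbers: the shift along the tool's x, y, z in m, then the turn about the tool's z in degrees, then the finger opening in m, from 0 to 0.0912. A call has 1 to 20 rows; each row is the pose to reach, as a shift and turn from the pose commanded when the call began, along the tool's axes at that moment; what a row does not reach only later rows make up. A row lasts 1/12 s, in which the tool goes at most 41.7 mm and 7.16 degrees, less where a joint would pass 70% of its speed; a pose out of reach is approached as far as the arm can. A call with a gripper value outside its range is refused whole. The fingers move at their own pace and stop on an object; "grip_force" is the grip in N (left out, the last holds). Time passes only in rows, so rows that repeat a pose let the fingers close. It gives the time, the measured TCP pose, the force and the opening at its end, in the units of the state.
- env.state(): the state, without advancing time (a new reading comes with each control period).
- env.grab_frame(name): name is "scene" or "side" or "wrist"; returns the picture (480x640x3 uint8, red, green, blue); there is no depth.
- env.camera_params(name): a dict with "fx", "fy", "cx", "cy" (pixels), "xyz" and "orientation" of the camera in the world. Camera axes: x right, y down, z forward; pixel columns grow to the right and rows downward; lengths in mm; the calibration is good to about 2 mm. A picture is of the moment at which its call begins: read the wrist's pose just before it. camera_params takes no time and is no camera call; for the wrist camera it gives the pose at the moment of the call.
- env.job_done(): hands the job in, once; it reports no verdict.
Trained networks look in the newest picture that a camera, given by its name, has taken for a name from the list of things; names that differ only in an ending like _2 or _b are one class to them, and where a whole thing is asked for, a point or a joint stands for the part that bears it (a point fixed in the world has none). Each returns a list of dicts, best first, with "conf" (0 to 1); they miss things now and then, are a little off and sometimes report something else, mostly with a low value. They report only what shows in the picture. A call takes as long as a camera call. They do not tell look-alikes from the thing itself.
- env.look_for(camera, label): "xyz" ([x, y, z] in mm, in world coordinates, good to about 4 mm: the middle of the surface that is visible of it).
The state is a dict: "time_s": time; "qpos": joint angles; "qvel": joint speeds; "effort": joint torques, N m; "ee_pos": TCP position; "ee_rot": TCP orientation; "force": force on the tool from outside, world axes, zero at the start; "torque": the same for the moment, N m; "gripper_width": finger opening in mm.
Only numpy, scipy, OpenCV 4.12 (cv2) and the standard library are available. Lean on these libraries where they do the work, as an engineer would, in place of code of your own. Each camera call takes 0.05 s, during which the arm holds its last target.

## Working session

There is one attempt and no reset: what is moved stays moved. The work goes in short steps, Python scripts to look and compute and a tool call to move; the robot and the scene stay as the last step left them, time stands still between calls to the robot, and variables do not carry over. Pictures are saved under pics/ and viewed, and the job is handed in when it is done.

Besides the shell and the picture viewer there is one more tool, called after "Call:" as a command line: name --argument value ..., lists and objects as JSON in quotes. jog_arm: Moves the arm, as the interface text tells. Its arguments: {"type":"object","properties":{"deltas":{"type":"array"},"grip_force":{"type":"number"}},"required":["deltas"]}

```bash
mkdir -p pics; ls; python3 - <<'E'
from workcell import env
import cv2
print(env.state()); print(env.nose_length)
for n in ["scene","side","wrist"]:
    print(n,env.camera_params(n))
    cv2.imwrite(f"pics/{n}0.png",env.grab_frame(n)[:,:,::-1])
E
```

```text
pics
{'time_s': 0.0, 'qpos': array([ 7.01889772e+01,  1.83508464e+01,  8.97049906e+01, -2.00590128e-04,
        7.20429464e+01, -1.14545177e+00]), 'qvel': array([-0.05680141,  0.04060791,  0.02334984,  0.0406363 , -0.07419004,
        0.09980292]), 'effort': array([ 3.59157621e-04, -4.12453079e+01, -2.31972599e+01,  7.27389520e-02,
        4.58350161e-02, -1.61919270e-04]), 'ee_pos': array([183.86481823, 544.32435478, 230.13780323]), 'ee_rot': array([-1.79901233e+02, -1.78406142e-03,  1.61334489e+02]), 'force': array([-0.24375155,  0.36925408, -0.31988282]), 'torque': array([ 0.01049674, -0.0169286 ,  0.03092001]), 'gripper_width': 90.97757276208071}
17.0
scene {'fx': 594.0373708995108, 'fy': 594.0373708995108, 'cx': 320.6677065103708, 'cy': 229.74599082347783, 'xyz': array([1158.34655451,  359.70178898,  998.26034865]), 'orientation': array([-141.91247417,   -0.41121627,  121.73146404])}
side {'fx': 435.9429715580903, 'fy': 435.9429715580903, 'cx': 312.9771896524376, 'cy': 243.21718580558914, 'xyz': array([  54.39140996, -677.79153778,  633.70347755]), 'orientation': array([-122.2632935 ,    0.86276687,  -36.14413901])}
wrist {'fx': 428.8416846808257, 'fy': 428.8416846808257, 'cx': 321.69940151190633, 'cy': 234.73359494033662, 'xyz': array([111.16128846, 569.14275159, 383.76632312]), 'orientation': array([1.64265888e+02, 9.33543432e-02, 7.12954762e+01])}
```

View pics/scene0.png

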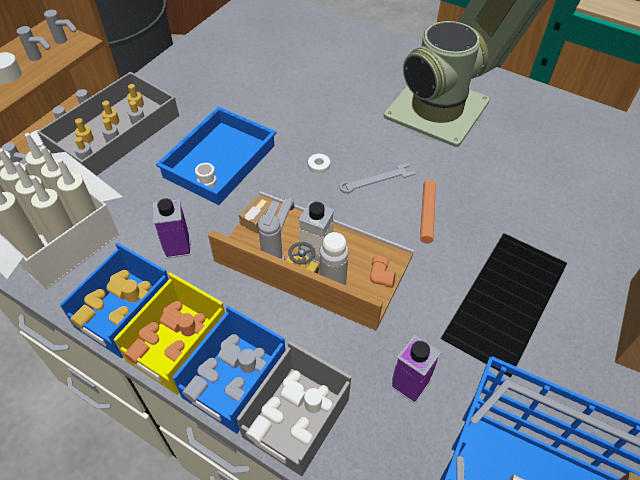

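View pics/side0.png

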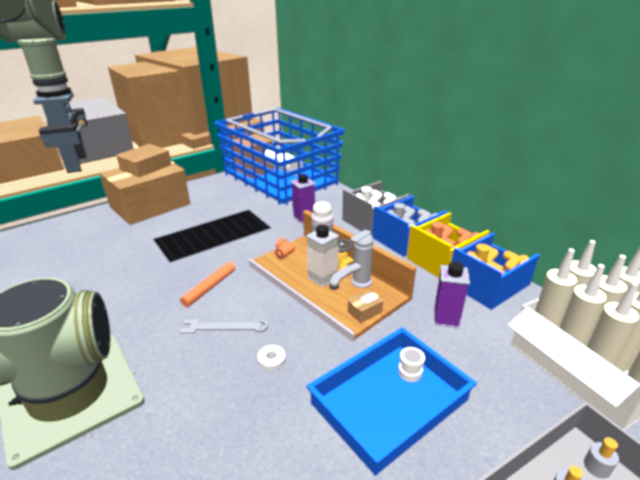

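View pics/wrist0.png

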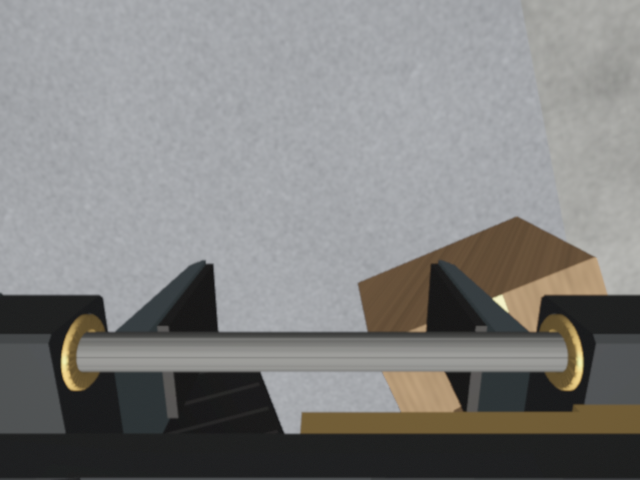

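```bash
python3 - <<'E'
from workcell import env
for l in ["valve_mid","tap_mid","can_mid","tin_mid","shelf","mat","bin","elbow","carton","coupling"]:
    for c in ["scene","side"]:
        print(l,c,[(r['xyz'].round(0).tolist() if hasattr(r['xyz'],'round') else r['xyz'],round(r['conf'],2)) for r in env.look_for(c,l)][:4])
print(env.state()['time_s'])
E
```

```text
valve_mid scene [([613.4, -4.2, 81.4], 0.64)]
valve_mid side [([604.1, -26.7, 64.6], 0.9), ([434.0, -353.9, 6.0], 0.73)]
tap_mid scene [([621.1, -79.0, 109.5], 0.61)]
tap_mid side [([539.4, -91.5, 17.4], 0.75), ([600.3, -96.7, 84.7], 0.61)]
can_mid scene [([614.7, 64.5, 137.1], 0.7)]
can_mid side [([593.8, 39.9, 139.4], 0.94), ([434.5, -353.8, 4.5], 0.36)]
tin_mid scene [([693.5, -260.4, 90.7], 0.8), ([720.8, 272.9, 109.9], 0.72), ([568.6, -9.9, 124.2], 0.71)]
tin_mid side [([666.3, -283.8, 78.0], 0.81), ([534.2, -32.8, 93.0], 0.8), ([686.0, 250.9, 81.5], 0.77)]
shelf scene [([641.1, 35.7, 17.4], 0.64)]
shelf side [([541.0, -92.3, 17.7], 0.72)]
mat scene [([456.2, 358.2, 7.0], 0.7), ([520.3, -322.9, 52.9], 0.46)]
mat side [([424.9, 347.0, 2.4], 0.61), ([600.9, -95.6, 85.9], 0.38)]
bin scene []
bin side [([436.2, -354.6, 5.5], 0.66)]
elbow scene [([543.7, 122.1, 44.9], 0.63)]
elbow side [([529.7, 109.4, 43.7], 0.8), ([541.1, -90.7, 16.2], 0.6)]
carton scene []
carton side [([542.3, -175.3, 47.2], 0.69), ([603.2, -25.9, 65.1], 0.44), ([594.9, 39.6, 140.3], 0.38)]
coupling scene [([521.2, -325.2, 46.2], 0.58)]
coupling side [([503.1, -337.4, 44.0], 0.95)]
1.15
```

```bash
cat > h.py <<'E'
from workcell import env
import numpy as np, cv2
from scipy.spatial.transform import Rotation as R
from scipy.optimize import least_squares
def cam(n):
    p=env.camera_params(n); return p
def Rm(p): return R.from_euler('xyz',p['orientation'],degrees=True).as_matrix()
def proj(p,X):
    c=(np.atleast_2d(X)-p['xyz'])@Rm(p)
    return np.c_[p['fx']*c[:,0]/c[:,2]+p['cx'],p['fy']*c[:,1]/c[:,2]+p['cy']]
def ray(p,uv):
    return Rm(p)@np.array([(uv[0]-p['cx'])/p['fx'],(uv[1]-p['cy'])/p['fy'],1.])
def onz(p,uv,z):
    d=ray(p,uv); return p['xyz']+d*(z-p['xyz'][2])/d[2]
def tri(obs):
    A=np.zeros((3,3));b=np.zeros(3);ds=[]
    for p,uv in obs:
        d=ray(p,uv);d/=np.linalg.norm(d);M=np.eye(3)-np.outer(d,d);A+=M;b+=M@p['xyz']
    X=np.linalg.solve(A,b)
    return X,[np.linalg.norm(proj(p,X)[0]-uv) for p,uv in obs]
def crop(img,x0,y0,x1,y1,s,name):
    c=cv2.resize(img[y0:y1,x0:x1],None,fx=s,fy=s,interpolation=cv2.INTER_CUBIC)
    cv2.imwrite(name,c)
E
python3 - <<'E'
from h import *
a=cv2.imread('pics/scene0.png');b=cv2.imread('pics/side0.png')
crop(a,200,180,420,335,3.6,'pics/c1.png')
crop(b,240,190,430,345,4,'pics/c2.png')
E
```

```text
(no output)
```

View pics/c1.png

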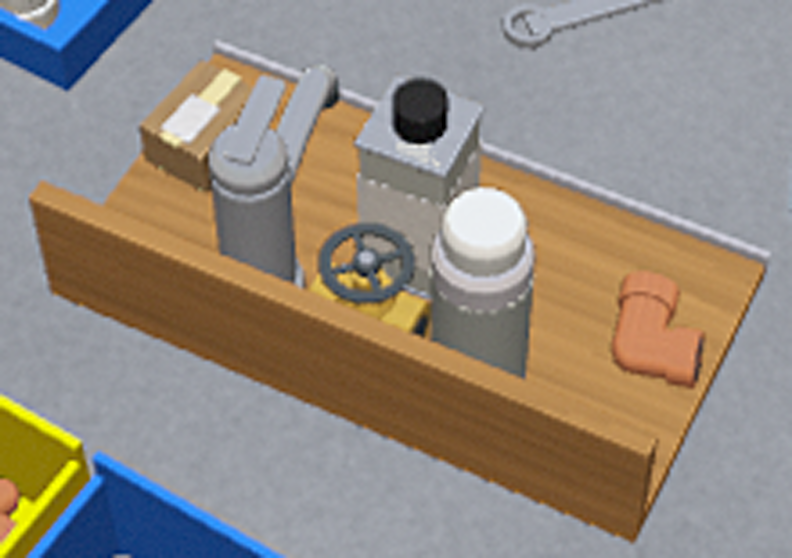

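View pics/c2.png

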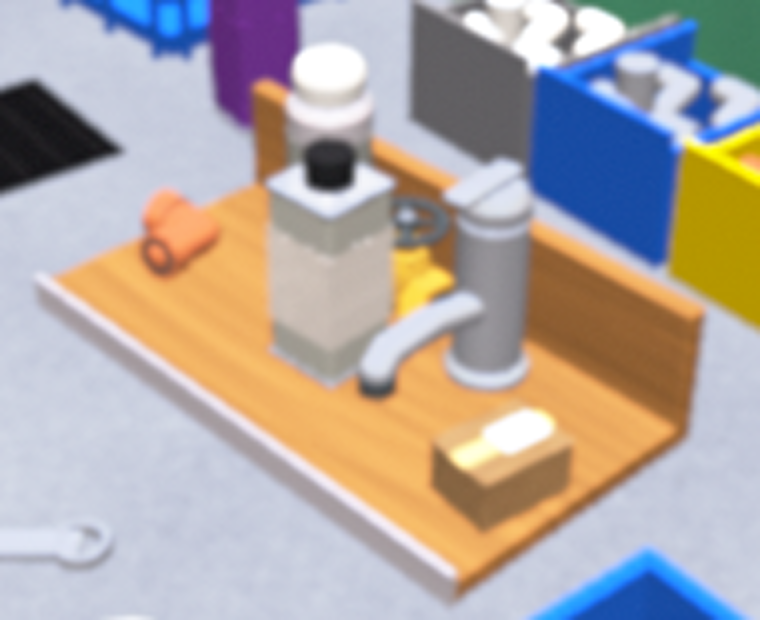

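```bash
python3 - <<'E'
from h import *
s=cam('scene');d=cam('side')
f=lambda x,y:(200+x/3.6-.4,180+y/3.6-.4)
g=lambda x,y:(240+x/4-.4,190+y/4-.4)
print('back+y bottom',onz(s,f(635,542),0))
print('back-y bottom',onz(s,f(52,292),0))
print('front+y top',onz(s,f(767,257),16), onz(d,g(37,282),16))
print('front-y top',onz(s,f(216,44),16),onz(d,g(455,585),16))
print('back panel top outer +y',onz(s,f(650,462),91))
print('back panel top outer -y',onz(s,f(33,190),91))
print('wheel',tri([(s,f(367,262)),(d,g(406,222))]))
print('cap top can',tri([(s,f(485,212)),(d,g(330,62))]))
print('tin cap top',tri([(s,f(420,93)),(d,g(330,155))]))
print('spout tip',tri([(s,f(325,88)),(d,g(378,385))]))
# mat corners
for uv in [(505,234),(566,264),(516,369),(442,338)]: print('mat',onz(s,uv,4))
for uv in [(155,239),(251,212),(270,229),(169,259)]: print('mat side',onz(d,uv,4))
for uv in [(218,108),(276,136),(217,202),(158,162)]: print('bin',onz(s,uv,45))
for uv in [(403,331),(474,383),(377,440),(309,388)]: print('bin side',onz(d,uv,45))
E
```

```text
back+y bottom [6.38452783e+02 1.69365687e+02 1.13686838e-13]
back-y bottom [ 673.55930078 -188.41646878    0.        ]
front+y top [446.91784954 149.4031715   16.        ] [449.45546778 151.91378966  16.        ]
front-y top [ 480.91603014 -209.55283144   16.        ] [ 484.70028401 -208.57422962   16.        ]
back panel top outer +y [643.2937077  172.00184894  91.        ]
back panel top outer -y [ 670.27252012 -188.44977358   91.        ]
wheel (array([610.28854295, -14.39442885,  82.40621294]), [np.float64(0.07712278959778533), np.float64(0.06250538779701166)])
cap top can (array([603.35036627,  50.93895267, 163.50574556]), [np.float64(0.48424454488507956), np.float64(0.36443986969129555)])
tin cap top (array([548.29551056, -21.27151629, 153.53629985]), [np.float64(0.5790856416765526), np.float64(0.49546096206495605)])
spout tip (array([ 512.01293296, -108.95826448,   66.93118394]), [np.float64(0.9659005717404454), np.float64(0.9453723459233081)])
mat [294.08402641 293.28250525   4.        ]
mat [301.51007402 427.27639898   4.        ]
mat [576.11657534 421.7087477    4.        ]
mat [589.8192521  282.42862202   4.        ]
mat side [299.92828007 418.38781702   4.        ]
mat side [590.10349124 393.99032311   4.        ]
mat side [582.49779922 269.89866459   4.        ]
mat side [295.08831848 298.23268969   4.        ]
bin [ 332.43079863 -435.6516337    45.        ]
bin [ 338.89086631 -261.08185303   45.        ]
bin [ 572.19361565 -252.2542164    45.        ]
bin [ 548.60178516 -436.37065854   45.        ]
bin side [ 548.53184369 -277.73551666   45.        ]
bin side [ 552.8977588  -435.20495221   45.        ]
bin side [ 352.12391938 -414.88805576   45.        ]
bin side [ 326.84447743 -278.55611855   45.        ]
```

Call:
jog_arm --deltas '[[[-0.597,-0.384,-0.099,-24.3,0.091],[-0.597,-0.384,-0.099,-24.3,0.091],[-0.597,-0.384,-0.099,-24.3,0.091],[-0.597,-0.384,-0.099,-24.3,0.091],[-0.597,-0.384,-0.099,-24.3,0.091],[-0.597,-0.384,-0.099,-24.3,0.091],[-0.597,-0.384,-0.099,-24.3,0.091],[-0.597,-0.384,-0.099,-24.3,0.091],[-0.597,-0.384,-0.099,-24.3,0.091],[-0.597,-0.384,-0.099,-24.3,0.091],[-0.597,-0.384,-0.099,-24.3,0.091],[-0.597,-0.384,-0.099,-24.3,0.091],[-0.597,-0.384,-0.099,-24.3,0.091],[-0.597,-0.384,-0.099,-24.3,0.091],[-0.597,-0.384,-0.099,-24.3,0.091],[-0.597,-0.384,-0.099,-24.3,0.091],[-0.597,-0.384,-0.099,-24.3,0.091],[-0.597,-0.384,-0.099,-24.3,0.091],[-0.597,-0.384,-0.099,-24.3,0.091],[-0.597,-0.384,-0.099,-24.3,0.091]]]'

```text
time_s: 2.82
ee_pos: [626.8, -10.5, 329.3]
ee_rot: [179.9, -0.1, -174.5]
force: [0.7, 0.5, -0.6]
gripper_width: 90.8
```

```bash
python3 - <<'E'
from h import *
import pickle
p=cam('wrist');print(env.state()['ee_pos'],env.state()['ee_rot'],p['xyz'])
im=env.grab_frame('wrist')[:,:,::-1];cv2.imwrite('pics/w1.png',im);pickle.dump(p,open('w1.pkl','wb'))
E
```

```text
[626.79741263 -10.53425388 329.34014669] [ 1.79948481e+02 -6.25363958e-02 -1.74450914e+02] [550.49267021 -17.97813905 482.96271167]
```

View pics/w1.png

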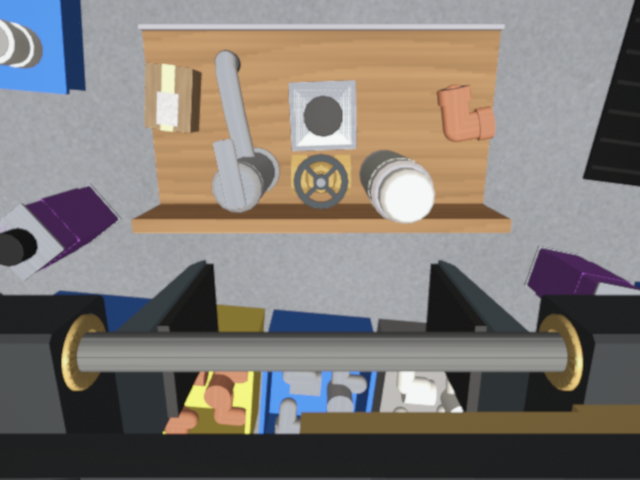

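Call:
jog_arm --deltas '[[[0,-0.075,0,0,0.091],[0,-0.075,0,0,0.091],[0,-0.075,0,0,0.091],[0,-0.075,0,0,0.091]]]'

```text
time_s: 3.2
ee_pos: [633.3, -84.5, 330.0]
ee_rot: [179.9, -0.0, -174.4]
force: [-1.4, 1.0, -0.8]
gripper_width: 91.3
```

```bash
python3 - <<'E'
from h import *
import pickle
p=cam('wrist');print(env.state()['ee_pos'],env.state()['ee_rot'],p['xyz'],env.state()['qvel'])
im=env.grab_frame('wrist')[:,:,::-1];cv2.imwrite('pics/w2.png',im);pickle.dump(p,open('w2.pkl','wb'))
crop(im,180,0,580,260,2,'pics/w2c.png')
crop(cv2.imread('pics/w1.png'),120,0,520,260,2,'pics/w1c.png')
E
```

```text
[633.31882314 -84.46642083 329.97452128] [ 1.79947189e+02 -2.48772724e-02 -1.74407428e+02] [556.94430961 -91.91899049 483.53497605] [ 1.86563558 -0.40378884  0.18391939  0.86603957  0.13258449  0.29243241]
```

View pics/w1c.png

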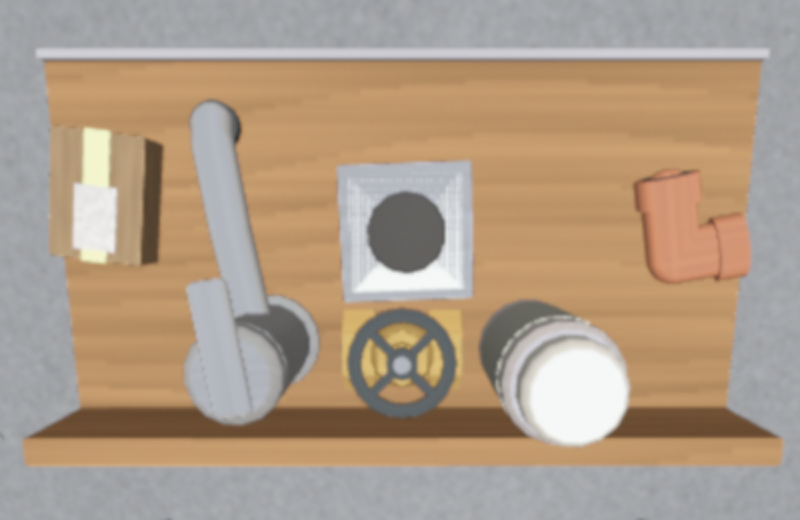

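View pics/w2c.png

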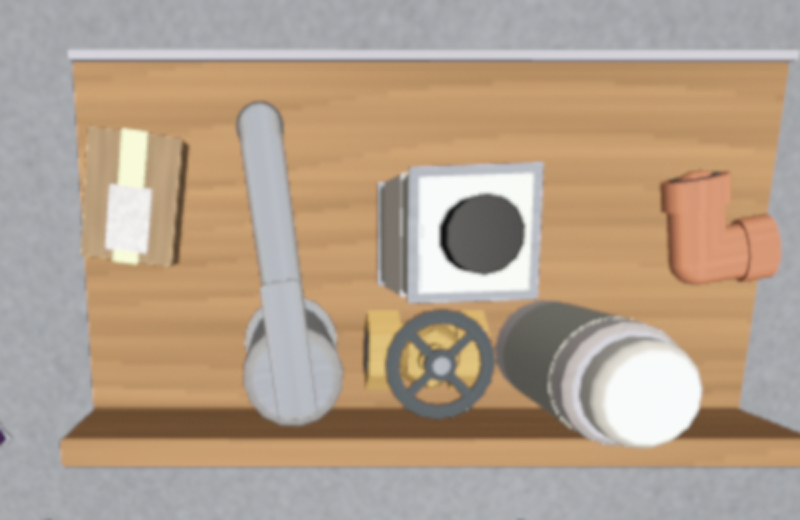

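```bash
python3 - <<'E'
from h import *
import pickle
p1=pickle.load(open('w1.pkl','rb'));p2=pickle.load(open('w2.pkl','rb'))
f=lambda x,y:(120+x/2-.25,y/2-.25)
g=lambda x,y:(180+x/2-.25,y/2-.25)
pts=dict(tapbody=((236,373),(293,373)),spout=((213,123),(260,122)),leverend=((206,285),(281,281)),leverback=((236,417),(301,418)),can=((574,392),(647,393)),tincap=((406,232),(484,233)),wheel=((401,364),(441,365)),
t1=((337,168),(410,168)),t2=((470,162),(543,163)),t3=((472,297),(537,299)),t4=((345,301),(410,301)),
fr=((766,55),(795,55)),fl=((40,55),(72,55)),bl=((25,466),(62,466)))
yaw=np.radians(5.6)
X=np.array([np.cos(yaw),np.sin(yaw)]);Y=np.array([-X[1],X[0]])
for k,(a,b) in pts.items():
    P,e=tri([(p1,f(*a)),(p2,g(*b))]); print(k,P.round(1),np.round(e,1), 'shelf',(P[:2]-[656,-9.5])@X,(P[:2]-[656,-9.5])@Y)
for z in [149,152]:
  a=onz(p2,g(281,281),z);b=onz(p2,g(301,418),z);print('lever dir',np.degrees(np.arctan2(*(b-a)[[1,0]])))
  a=onz(p1,f(206,285),z);b=onz(p1,f(236,417),z);print('lever dir',np.degrees(np.arctan2(*(b-a)[[1,0]])))
for n,(p,h,i) in dict(w1=(p1,f,0),w2=(p2,g,1)).items():
  c=[onz(p,h(*pts[k][i]),134) for k in ['t1','t2','t3','t4']]
  print(np.round(c,1).tolist(),np.mean(c,0))
  print('fr',onz(p,h(*pts['fr'][i]),16),onz(p,h(*pts['fl'][i]),16))
E
```

```text
tapbody [614.7 -82.3 125.9] [0.2 0.2] shelf -48.19348723672076 -68.38901240367858
spout [ 512.8 -106.7   74.1] [0.5 0.5] shelf -151.97514295441556 -82.73713325224774
leverend [577.  -90.9 149.8] [1.3 1.3] shelf -86.55578934519676 -73.28098349486201
leverback [629.  -77.8 146.3] [0.1 0.1] shelf -33.522436697311385 -65.36254741716839
can [603.8  52.7 159. ] [0. 0.] shelf -45.87953258945274 67.01331135207137
tincap [551.2 -16.9 150.1] [0.1 0.1] shelf -104.98633915206133 2.8229219748577803
wheel [610.3 -13.3  87.7] [0.1 0.1] shelf -45.849206940307106 0.6337199955512386
t1 [530.1 -45.6 134.3] [0.4 0.4] shelf -128.86508411645937 -23.621054774613313
t2 [523.1   5.1 134.3] [0.1 0.1] shelf -130.8062822795216 27.446227141105165
t3 [573.9  11.8 134.2] [0.2 0.2] shelf -79.63383630374254 29.224629849619383
t4 [580.  -38.6 133.9] [0.3 0.3] shelf -78.4899376886754 -21.587396760396366
fr [449.8 153.3  17. ] [0.4 0.4] shelf -189.34046454029354 182.19087767402422
fl [ 485.5 -202.9   23.9] [0.2 0.2] shelf -188.51353643825402 -175.8712675697825
bl [ 674.9 -186.    91.4] [0.1 0.1] shelf 1.6354938558270735 -177.46298044962302
lever dir 13.992649387725896
lever dir 15.141853289552932
lever dir 13.992649387725878
lever dir 15.14185328955296
[[530.3, -45.6, 134.0], [523.2, 5.1, 134.0], [573.8, 11.8, 134.0], [580.2, -38.6, 134.0]] [551.86334608 -16.82693421 134.        ]
fr [449.89238539 153.73746432  16.        ] [ 484.62328136 -206.06287481   16.        ]
[[529.8, -45.6, 134.0], [523.0, 5.1, 134.0], [574.1, 11.9, 134.0], [579.8, -38.7, 134.0]] [551.656293   -16.80847886 134.        ]
fr [449.21083521 153.89312607  16.        ] [ 484.14111986 -204.84912959   16.        ]
```

```bash
cat >> h.py <<'E'
import json,sys
def load(): return np.array(json.load(open('cmd.json')))
def save(p): json.dump([float(v) for v in p],open('cmd.json','w'))
def fwd(c,d):
    s=np.radians(c[3]);cs,sn=np.cos(s),np.sin(s);dx,dy,dz,t=d
    return np.array([c[0]+dx*cs+dy*sn,c[1]+dx*sn-dy*cs,c[2]-dz,c[3]-t])
def inv(c,t):
    s=np.radians(c[3]);cs,sn=np.cos(s),np.sin(s);a,b=t[0]-c[0],t[1]-c[1]
    return np.array([a*cs+b*sn,a*sn-b*cs,c[2]-t[2],c[3]-t[3]])
def plan(*wps):
    c=load();print('cmd',c.round(1))
    for w in wps: print(w,'->',(inv(c,w)/[1000,1000,1000,1]).round(4).tolist())
def did(dx,dy,dz,t):
    save(fwd(load(),[dx*1000,dy*1000,dz*1000,t])); c=load();s=env.state();print('cmd',c.round(1),'meas',s['ee_pos'].round(1),(s['ee_rot'][2]%360).round(2),s['force'].round(1),s['time_s'],s['gripper_width'])
E
python3 - <<'E'
from h import *
save([184.041,544.766,230.976,161.333]);did(-.597,-.384,-.099,-24.3);did(0,-.075,0,0)
plan([614.7,-82.3,117,194])
E
```

```text
cmd [626.7 -10.1 330.  185.6] meas [633.4 -83.5 330.1] 185.66 [ 0.2  0.2 -0.9] 3.25 90.79075163828176
cmd [634.1 -84.8 330.  185.6] meas [633.4 -83.5 330.1] 185.66 [ 0.2  0.2 -0.9] 3.25 90.79075163828176
cmd [634.1 -84.8 330.  185.6]
[614.7, -82.3, 117, 194] -> [0.0191, 0.0043, 0.213, -8.367]
```

Call:
jog_arm --deltas '[[[0.019,0.004,0.03,-7,0.091],[0.019,0.004,0.07,-8.4,0.091],[0.019,0.004,0.11,-8.4,0.091],[0.019,0.004,0.15,-8.4,0.091],[0.019,0.004,0.19,-8.4,0.091],[0.019,0.004,0.213,-8.4,0.091],[0.019,0.004,0.213,-8.4,0.091],[0.019,0.004,0.213,-8.4,0.075],[0.019,0.004,0.213,-8.4,0.055],[0.019,0.004,0.213,-8.4,0.03],[0.019,0.004,0.213,-8.4,0.03],[0.019,0.004,0.213,-8.4,0.03],[0.019,0.004,0.213,-8.4,0.03]]]' --grip_force 45

```text
time_s: 4.33
ee_pos: [615.3, -82.7, 118.1]
ee_rot: [-180.0, 0.1, -166.0]
force: [0.3, 0.1, -0.0]
gripper_width: 53.9
```

```bash
python3 - <<'E'
from h import *
did(.019,.004,.213,-8.4)
im=env.grab_frame('side')[:,:,::-1];crop(im,240,150,440,320,4,'pics/s2.png')
c=load()
plan([c[0],c[1],300,194],[450,385,300,176],[450,385,105.5,176])
E
```

```text
cmd [614.8 -82.6 117.  194. ] meas [615.3 -82.7 118.1] 194.03 [ 0.3  0.1 -0. ] 4.3333 53.888351439614446
cmd [614.8 -82.6 117.  194. ]
[np.float64(614.7906417107836), np.float64(-82.63593262199372), 300, 194] -> [-0.0, 0.0, -0.183, 0.033]
[450, 385, 300, 176] -> [0.0465, 0.4936, -0.183, 18.033]
[450, 385, 105.5, 176] -> [0.0465, 0.4936, 0.0115, 18.033]
```

View pics/s2.png

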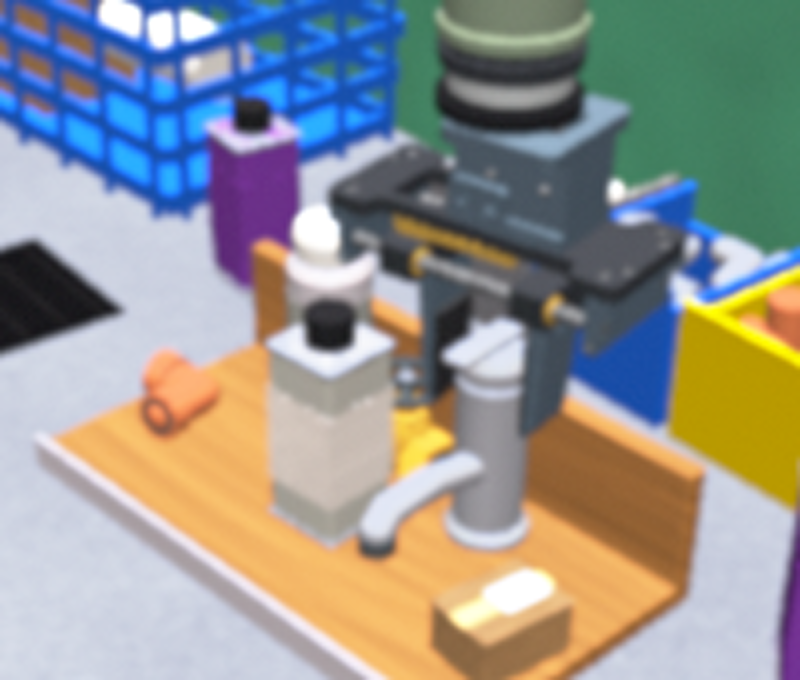

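Call:
jog_arm --deltas '[[[0,0,0,0,0.03],[0,0,0,0,0.03],[0,0,0,0,0.03],[0,0,0,0,0.03]]]'

```text
time_s: 4.72
ee_pos: [614.9, -82.5, 117.3]
ee_rot: [180.0, 0.0, -166.0]
force: [-1.3, -0.1, 3.1]
gripper_width: 41.1
```

Call:
jog_arm --deltas '[[[0,0,-0.015,0,0.03],[0,0,-0.05,0,0.03],[0,0,-0.09,0,0.03],[0,0,-0.13,0,0.03],[0,0,-0.165,0,0.03],[0.003,0.02,-0.183,1,0.03],[0.006,0.055,-0.183,2,0.03],[0.009,0.09,-0.183,3,0.03],[0.012,0.13,-0.183,5,0.03],[0.016,0.17,-0.183,7,0.03],[0.02,0.21,-0.183,9,0.03],[0.024,0.25,-0.183,11,0.03],[0.028,0.29,-0.183,12,0.03],[0.032,0.33,-0.183,13,0.03],[0.036,0.37,-0.183,14,0.03],[0.039,0.41,-0.183,15,0.03],[0.042,0.44,-0.183,16,0.03],[0.044,0.466,-0.183,17,0.03],[0.046,0.485,-0.183,18,0.03],[0.0465,0.4935,-0.183,18,0.03]]]'

```text
time_s: 6.38
ee_pos: [448.3, 387.0, 297.9]
ee_rot: [-179.9, -0.2, 176.2]
force: [0.3, -0.4, -5.1]
gripper_width: 41.0
```

```bash
python3 - <<'E'
from h import *
did(.0465,.4935,-.183,18)
cv2.imwrite('pics/sc2.png',env.grab_frame('scene')[:,:,::-1])
E
```

```text
cmd [450.  384.9 300.  176. ] meas [448.3 387.  297.9] 176.17 [ 0.3 -0.4 -5.1] 6.3833 40.9555781093889
```

View pics/sc2.png

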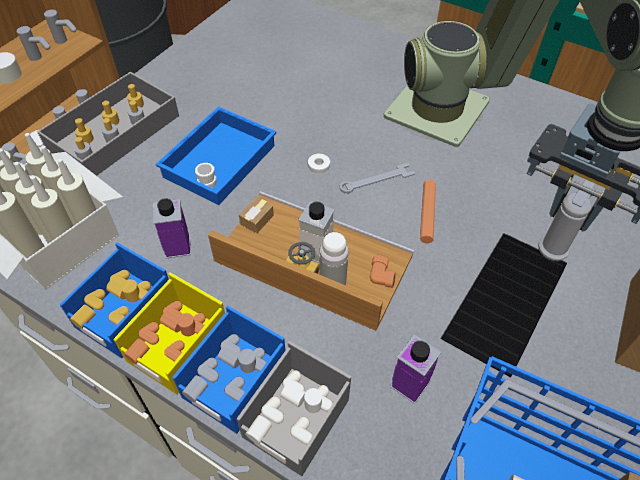

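Call:
jog_arm --deltas '[[[0,0,0.02,0,0.03],[0,0,0.055,0,0.03],[0,0,0.09,0,0.03],[0,0,0.125,0,0.03],[0,0,0.155,0,0.03],[0,0,0.175,0,0.03],[0,0,0.184,0,0.03],[0,0,0.188,0,0.03],[0,0,0.191,0,0.03],[0,0,0.193,0,0.03],[0,0,0.194,0,0.03],[0,0,0.195,0,0.03],[0,0,0.195,0,0.03]]]'

```text
time_s: 7.52
ee_pos: [450.3, 385.1, 105.8]
ee_rot: [179.9, 0.1, 176.0]
force: [-0.2, 0.0, -5.4]
gripper_width: 41.0
```

Call:
jog_arm --deltas '[[[0,0,0.001,0,0.03],[0,0,0.0015,0,0.03],[0,0,0.0015,0,0.03]]]'

```text
time_s: 7.77
ee_pos: [450.6, 385.3, 105.2]
ee_rot: [179.9, 0.1, 176.0]
force: [-1.5, -0.8, 5.9]
gripper_width: 41.1
```

```bash
python3 - <<'E'
from h import *
did(0,0,.1965,0)
plan([450,385,250,176],[603.8,52.3,250,185.6],[603.8,52.3,114,185.6])
E
```

```text
cmd [450.  384.9 103.5 176. ] meas [450.6 385.3 105.2] 176.05 [-1.5 -0.8  5.9] 7.7667 41.11115695891535
cmd [450.  384.9 103.5 176. ]
[450, 385, 250, 176] -> [0.0, 0.0001, -0.1465, 0.033]
[603.8, 52.3, 250, 185.6] -> [-0.1764, -0.3211, -0.1465, -9.567]
[603.8, 52.3, 114, 185.6] -> [-0.1764, -0.3211, -0.0105, -9.567]
```

Call:
jog_arm --deltas '[[[0,0,0,0,0.055],[0,0,0,0,0.07],[0,0,0,0,0.08],[0,0,0,0,0.08],[0,0,-0.03,0,0.08],[0,0,-0.07,0,0.08],[0,0,-0.11,0,0.085],[0,0,-0.145,0,0.085]]]'

```text
time_s: 8.43
ee_pos: [450.1, 385.0, 250.7]
ee_rot: [179.9, 0.0, 176.0]
force: [-0.1, 1.3, 0.6]
gripper_width: 84.7
```

```bash
python3 - <<'E'
from h import *
did(0,0,-.145,0)
cv2.imwrite('pics/sc3.png',env.grab_frame('scene')[200-60:380,380:640,::-1])
import pickle
pickle.dump(cam('wrist'),open('w3.pkl','wb'));cv2.imwrite('pics/w3.png',env.grab_frame('wrist')[:,:,::-1])
plan([603.8,52.3,250,185.6],[603.8,52.3,114,185.6])
E
```

```text
cmd [450.  384.9 248.5 176. ] meas [450.1 385.  250.7] 176.03 [-0.1  1.3  0.6] 8.4333 84.70398359999446
cmd [450.  384.9 248.5 176. ]
[603.8, 52.3, 250, 185.6] -> [-0.1764, -0.3211, -0.0015, -9.567]
[603.8, 52.3, 114, 185.6] -> [-0.1764, -0.3211, 0.1345, -9.567]
```

View pics/sc3.png

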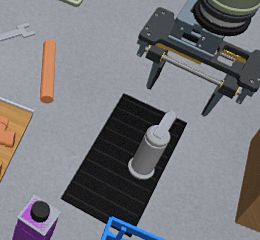

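View pics/w3.png

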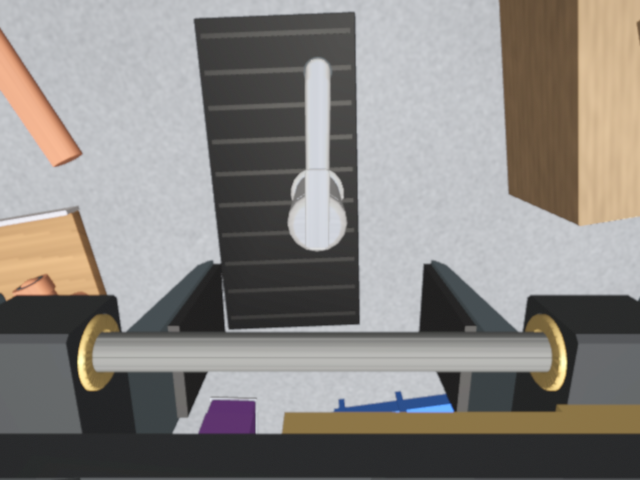

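```bash
python3 - <<'E'
from h import *
import pickle
p=pickle.load(open('w3.pkl','rb'))
for uv in [(195,19),(355,13),(359,323),(228,328)]: print(onz(p,uv,4).round(0))
print(proj(p,[[450.3,385.1,120],[450.3,385.1,4]]), onz(p,(317,222),121))
E
```

```text
[293. 292.   4.]
[298. 429.   4.]
[593. 419.   4.]
[589. 281.   4.]
[[316.49070131 222.06265248]
 [316.64961733 191.48060376]] [450.01968306 385.47884041 121.        ]
```

Call:
jog_arm --deltas '[[[-0.02,-0.036,0,-1,0.085],[-0.04,-0.072,0,-3,0.085],[-0.06,-0.108,0,-5,0.085],[-0.08,-0.144,0,-7,0.085],[-0.1,-0.18,0,-9,0.085],[-0.12,-0.216,0,-9.6,0.085],[-0.14,-0.252,0,-9.6,0.085],[-0.16,-0.288,0,-9.6,0.085],[-0.1765,-0.321,0,-9.6,0.085],[-0.1765,-0.321,0,-9.6,0.085],[-0.1765,-0.321,0.03,-9.6,0.08],[-0.1765,-0.321,0.065,-9.6,0.08],[-0.1765,-0.321,0.1,-9.6,0.08],[-0.1765,-0.321,0.125,-9.6,0.08],[-0.1765,-0.321,0.1345,-9.6,0.08],[-0.1765,-0.321,0.1345,-9.6,0.08]]]'

```text
time_s: 9.87
ee_pos: [601.9, 52.6, 110.9]
ee_rot: [180.0, -0.4, -174.4]
force: [0.1, -0.4, 0.1]
gripper_width: 80.0
```

```bash
python3 - <<'E'
from h import *
did(-.1765,-.321,.1345,-9.6)
im=env.grab_frame('side')[:,:,::-1];crop(im,240,150,440,320,4,'pics/s3.png')
im=env.grab_frame('scene')[:,:,::-1];crop(im,230,150,430,320,4,'pics/s4.png')
plan([535,352,300,180],[535,352,102,180])
E
```

```text
cmd [603.9  52.4 114.  185.6] meas [601.9  52.6 110.9] 185.64 [ 0.1 -0.4  0.1] 9.8667 79.95395100282329
cmd [603.9  52.4 114.  185.6]
[535, 352, 300, 180] -> [0.0391, 0.3049, -0.186, 5.633]
[535, 352, 102, 180] -> [0.0391, 0.3049, 0.012, 5.633]
```

View pics/s3.png

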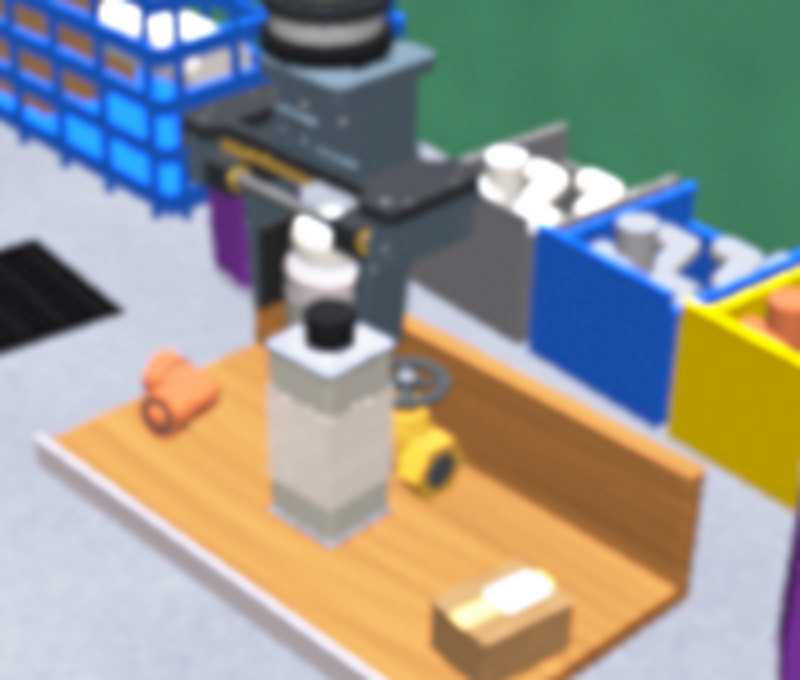

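View pics/s4.png

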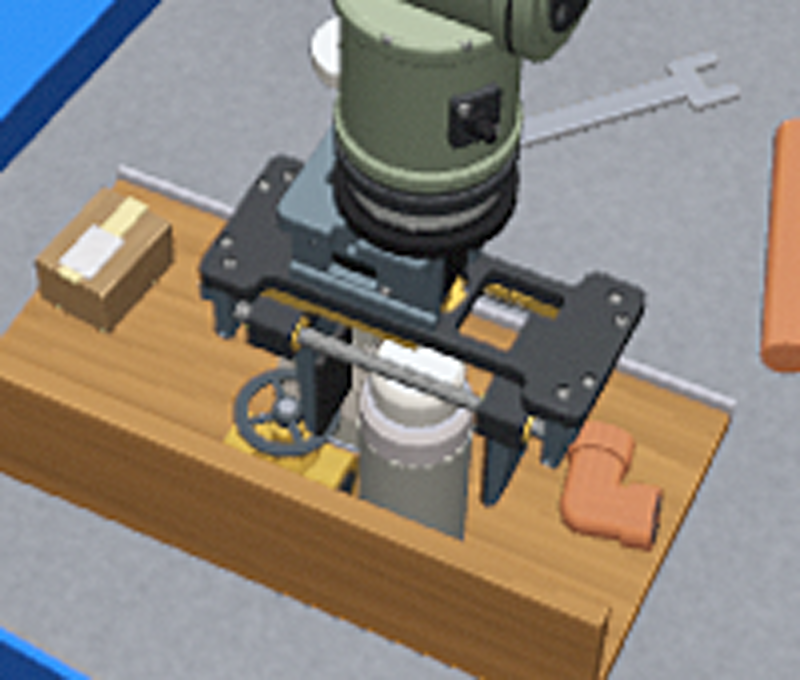

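Call:
jog_arm --deltas '[[[0,0,0,0,0.04],[0,0,0,0,0.04],[0,0,0,0,0.04],[0,0,0,0,0.04],[0,0,0,0,0.04],[0,0,0,0,0.04]]]'

```text
time_s: 10.47
ee_pos: [604.3, 52.8, 114.8]
ee_rot: [180.0, 0.1, -174.4]
force: [-0.8, 1.2, 3.0]
gripper_width: 50.8
```

Call:
jog_arm --deltas '[[[0,0,-0.015,0,0.04],[0,0,-0.05,0,0.04],[0,0,-0.09,0,0.04],[0,0,-0.125,0,0.04],[0.003,0.02,-0.15,1,0.04],[0.007,0.055,-0.15,2,0.04],[0.012,0.09,-0.15,3,0.04],[0.017,0.13,-0.15,4,0.04],[0.022,0.17,-0.15,5,0.04],[0.027,0.21,-0.15,5.6,0.04],[0.032,0.245,-0.15,5.6,0.04],[0.036,0.275,-0.15,5.6,0.04],[0.038,0.295,-0.15,5.6,0.04],[0.039,0.305,-0.15,5.6,0.04],[0.039,0.305,-0.15,5.6,0.04],[0.039,0.305,-0.12,5.6,0.04],[0.039,0.305,-0.085,5.6,0.04],[0.039,0.305,-0.05,5.6,0.04],[0.039,0.305,-0.02,5.6,0.04],[0.039,0.305,-0.005,5.6,0.04]]]'

```text
time_s: 12.13
ee_pos: [533.4, 348.5, 114.3]
ee_rot: [-179.7, -0.4, 179.9]
force: [-0.7, 0.0, -4.1]
gripper_width: 51.4
```

```bash
python3 - <<'E'
from h import *
did(.039,.305,-.005,5.6)
E
```

```text
cmd [535.1 352.1 119.  180. ] meas [533.4 348.5 114.3] 179.95 [-0.7  0.  -4.1] 12.1333 51.350218763447955
```

Call:
jog_arm --deltas '[[[0,0,0.006,0,0.04],[0,0,0.01,0,0.04],[0,0,0.013,0,0.04],[0,0,0.015,0,0.04],[0,0,0.0165,0,0.04],[0,0,0.0175,0,0.04],[0,0,0.0175,0,0.04]]]'

```text
time_s: 12.72
ee_pos: [535.8, 352.4, 102.8]
ee_rot: [179.9, 0.1, -180.0]
force: [0.2, -0.5, 0.1]
gripper_width: 51.3
```

```bash
python3 - <<'E'
from h import *
did(0,0,.0175,0); did(0,0,.0005,0)
did(0,0,-.145,0)
plan([551.3,-17.2,246,187.7],[551.3,-17.2,114,187.7])
E
```

```text
cmd [535.1 352.1 101.5 180. ] meas [535.8 352.4 102.8] 180.05 [ 0.2 -0.5  0.1] 12.7167 51.259577556989285
cmd [535.1 352.1 101.  180. ] meas [535.8 352.4 102.8] 180.05 [ 0.2 -0.5  0.1] 12.7167 51.259577556989285
cmd [535.1 352.1 246.  180. ] meas [535.8 352.4 102.8] 180.05 [ 0.2 -0.5  0.1] 12.7167 51.259577556989285
cmd [535.1 352.1 246.  180. ]
[551.3, -17.2, 246, 187.7] -> [-0.016, -0.3693, -0.0, -7.667]
[551.3, -17.2, 114, 187.7] -> [-0.016, -0.3693, 0.132, -7.667]
```

Call:
jog_arm --deltas '[[[0,0,0.0005,0,0.04],[0,0,0.0005,0,0.06],[0,0,0.0005,0,0.075],[0,0,0.0005,0,0.085],[0,0,0.0005,0,0.085],[0,0,-0.03,0,0.085],[0,0,-0.07,0,0.085],[0,0,-0.11,0,0.085],[0,0,-0.1445,0,0.085]]]'

```text
time_s: 13.47
ee_pos: [535.2, 352.3, 248.4]
ee_rot: [179.9, 0.1, -180.0]
force: [0.9, 0.1, 1.0]
gripper_width: 85.1
```

```bash
python3 - <<'E'
from h import *
cv2.imwrite('pics/w4.png',env.grab_frame('wrist')[:,:,::-1])
E
```

```text
(no output)
```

View pics/w4.png

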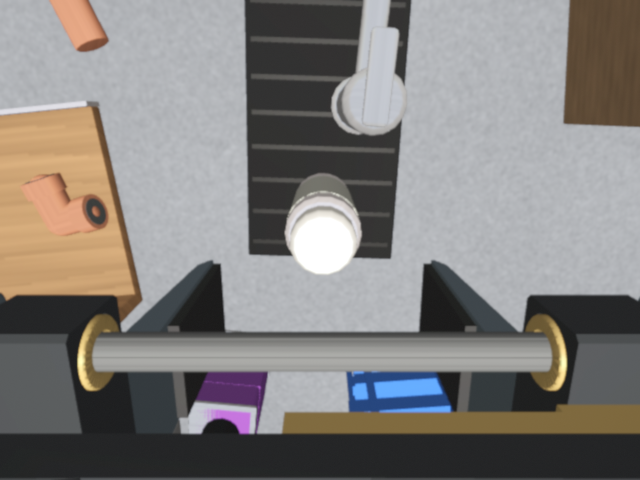

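Call:
jog_arm --deltas '[[[-0.002,-0.03,0,-1,0.088],[-0.004,-0.07,0,-2,0.088],[-0.006,-0.11,0,-3,0.088],[-0.008,-0.15,0,-4,0.088],[-0.01,-0.19,0,-5,0.088],[-0.011,-0.23,0,-6,0.088],[-0.012,-0.27,0,-7,0.088],[-0.014,-0.31,0,-7.7,0.088],[-0.015,-0.34,0,-7.7,0.088],[-0.016,-0.36,0,-7.7,0.088],[-0.016,-0.3693,0,-7.7,0.088],[-0.016,-0.3693,0.02,-7.7,0.088],[-0.016,-0.3693,0.05,-7.7,0.085],[-0.016,-0.3693,0.085,-7.7,0.08],[-0.016,-0.3693,0.115,-7.7,0.08],[-0.016,-0.3693,0.128,-7.7,0.08],[-0.016,-0.3693,0.132,-7.7,0.08],[-0.016,-0.3693,0.132,-7.7,0.08]]]'

```text
time_s: 15.02
ee_pos: [550.8, -16.5, 112.9]
ee_rot: [180.0, -0.1, -172.2]
force: [0.2, -1.0, 0.5]
gripper_width: 79.8
```

```bash
python3 - <<'E'
from h import *
did(-.016,-.3693,.132,-7.7)
im=env.grab_frame('side')[:,:,::-1];crop(im,240,150,440,320,4,'pics/s5.png')
im=env.grab_frame('scene')[:,:,::-1];crop(im,230,150,430,320,4,'pics/s6.png')
plan([350,322,264,176],[350,322,102,176])
E
```

```text
cmd [551.3 -17.2 114.  187.7] meas [550.8 -16.5 112.9] 187.77 [ 0.2 -1.   0.5] 15.0167 79.75842056958581
cmd [551.3 -17.2 114.  187.7]
[350, 322, 264, 176] -> [0.1539, 0.3632, -0.15, 11.733]
[350, 322, 102, 176] -> [0.1539, 0.3632, 0.012, 11.733]
```

View pics/s5.png

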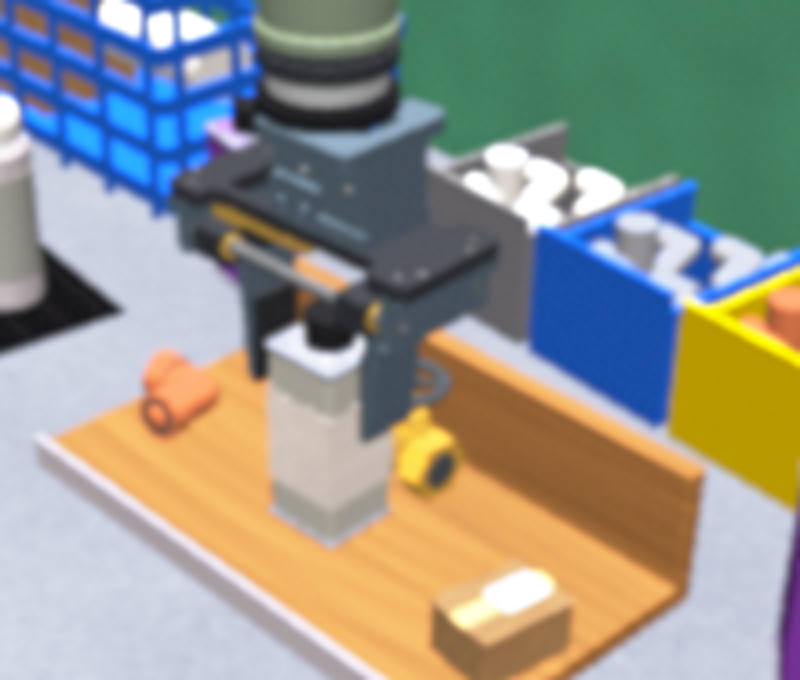

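View pics/s6.png

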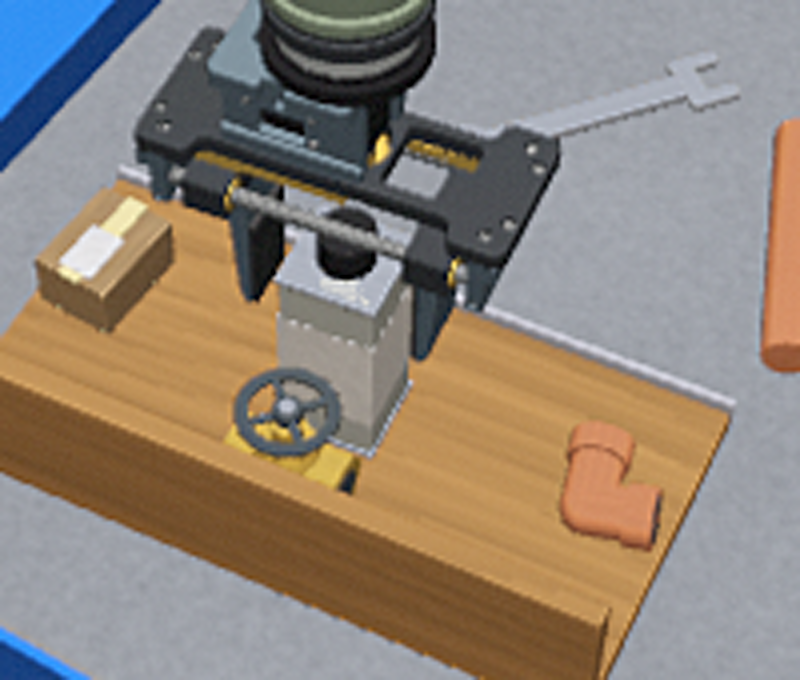

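Call:
jog_arm --deltas '[[[0,0,0,0,0.04],[0,0,0,0,0.04],[0,0,0,0,0.04],[0,0,0,0,0.04],[0,0,0,0,0.04],[0,0,0,0,0.04]]]'

```text
time_s: 15.62
ee_pos: [551.5, -17.1, 114.4]
ee_rot: [180.0, 0.0, -172.3]
force: [-0.3, 0.1, 2.2]
gripper_width: 49.3
```

Call:
jog_arm --deltas '[[[0,0,-0.015,0,0.04],[0,0,-0.05,0,0.04],[0,0,-0.085,0,0.04],[0.005,0.012,-0.12,1,0.04],[0.015,0.036,-0.15,2,0.04],[0.028,0.068,-0.15,4,0.04],[0.042,0.1,-0.15,5,0.04],[0.056,0.134,-0.15,6,0.04],[0.07,0.168,-0.15,7,0.04],[0.084,0.202,-0.15,8,0.04],[0.1,0.236,-0.15,9,0.04],[0.114,0.27,-0.15,10,0.04],[0.128,0.302,-0.15,11,0.04],[0.14,0.33,-0.15,11.7,0.04],[0.149,0.35,-0.15,11.7,0.04],[0.154,0.363,-0.15,11.7,0.04],[0.154,0.363,-0.13,11.7,0.04],[0.154,0.363,-0.1,11.7,0.04],[0.154,0.363,-0.065,11.7,0.04],[0.154,0.363,-0.035,11.7,0.04]]]'

```text
time_s: 17.28
ee_pos: [348.7, 321.0, 146.6]
ee_rot: [-179.9, -0.1, 176.1]
force: [0.0, 0.0, -5.9]
gripper_width: 49.9
```

Call:
jog_arm --deltas '[[[0,0,0.018,0,0.04],[0,0,0.03,0,0.04],[0,0,0.036,0,0.04],[0,0,0.04,0,0.04],[0,0,0.043,0,0.04],[0,0,0.045,0,0.04],[0,0,0.0465,0,0.04],[0,0,0.0475,0,0.04],[0,0,0.0475,0,0.04]]]'

```text
time_s: 18.03
ee_pos: [350.3, 322.1, 102.4]
ee_rot: [179.9, 0.1, 176.0]
force: [-0.6, -0.2, -0.1]
gripper_width: 49.9
```

```bash
python3 - <<'E'
from h import *
did(.154,.363,-.035,11.7);did(0,0,.0475,0)
im=env.grab_frame('scene')[:,:,::-1];cv2.imwrite('pics/s7.png',im[100:400,340:])
E
```

```text
cmd [349.9 321.8 149.  176. ] meas [350.3 322.1 102.4] 176.03 [-0.6 -0.2 -0.1] 18.0333 49.85939616895697
cmd [349.9 321.8 101.5 176. ] meas [350.3 322.1 102.4] 176.03 [-0.6 -0.2 -0.1] 18.0333 49.85939616895697
```

View pics/s7.png

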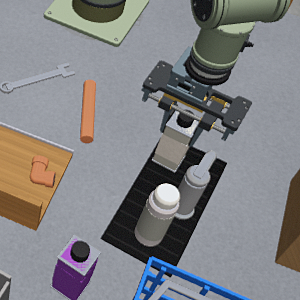

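```bash
python3 - <<'E'
from h import *
did(0,0,-.1445,0)
plan([610.3,-13.6,246,185.6],[610.3,-13.6,80,185.6])
E
```

```text
cmd [349.9 321.8 246.  176. ] meas [350.2 322.1 102.4] 176.04 [-0.9 -0.6  0.9] 18.0833 49.861973131972945
cmd [349.9 321.8 246.  176. ]
[610.3, -13.6, 246, 185.6] -> [-0.283, -0.3166, -0.0, -9.567]
[610.3, -13.6, 80, 185.6] -> [-0.283, -0.3166, 0.166, -9.567]
```

Call:
jog_arm --deltas '[[[0,0,0.0005,0,0.04],[0,0,0.0005,0,0.06],[0,0,0.0005,0,0.07],[0,0,0.0005,0,0.075],[0,0,0.0005,0,0.075],[0,0,-0.03,0,0.075],[0,0,-0.07,0,0.075],[0,0,-0.11,0,0.075],[0,0,-0.1445,0,0.075]]]'

```text
time_s: 18.83
ee_pos: [350.1, 321.9, 248.4]
ee_rot: [179.9, 0.1, 176.0]
force: [0.7, 0.7, -0.4]
gripper_width: 74.8
```

```bash
python3 - <<'E'
from h import *
cv2.imwrite('pics/w5.png',env.grab_frame('wrist')[:,:,::-1])
im=env.grab_frame('scene')[:,:,::-1];cv2.imwrite('pics/s8.png',im)
E
```

```text
(no output)
```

View pics/s8.png

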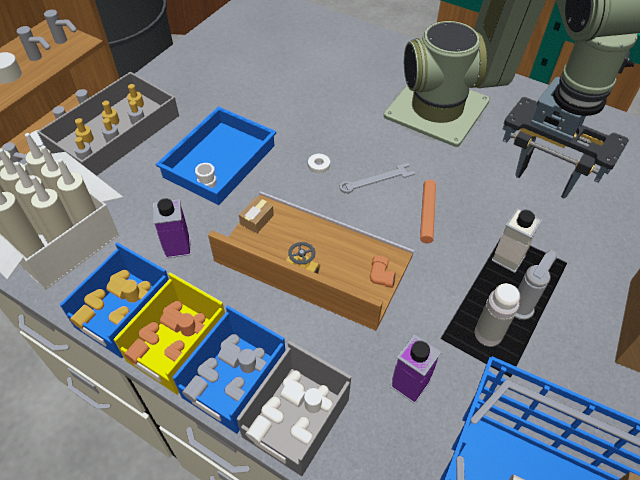

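Call:
jog_arm --deltas '[[[-0.025,-0.028,0,-1,0.075],[-0.05,-0.056,0,-2,0.075],[-0.076,-0.085,0,-4,0.075],[-0.102,-0.114,0,-6,0.075],[-0.128,-0.143,0,-8,0.075],[-0.154,-0.172,0,-9.6,0.075],[-0.18,-0.201,0,-9.6,0.075],[-0.206,-0.23,0,-9.6,0.075],[-0.23,-0.258,0,-9.6,0.075],[-0.254,-0.284,0,-9.6,0.075],[-0.272,-0.304,0,-9.6,0.075],[-0.283,-0.3165,0,-9.6,0.075],[-0.283,-0.3165,0.02,-9.6,0.075],[-0.283,-0.3165,0.055,-9.6,0.075],[-0.283,-0.3165,0.09,-9.6,0.075],[-0.283,-0.3165,0.12,-9.6,0.075],[-0.283,-0.3165,0.145,-9.6,0.075],[-0.283,-0.3165,0.158,-9.6,0.075],[-0.283,-0.3165,0.164,-9.6,0.075],[-0.283,-0.3165,0.166,-9.6,0.075]]]'

```text
time_s: 20.6
ee_pos: [609.3, -13.4, 77.9]
ee_rot: [180.0, -0.2, -174.4]
force: [0.2, 0.3, -0.7]
gripper_width: 75.2
```

```bash
python3 - <<'E'
from h import *
did(-.283,-.3165,.166,-9.6)
im=env.grab_frame('side')[:,:,::-1];crop(im,240,150,440,320,4,'pics/s9.png')
E
```

```text
cmd [610.3 -13.5  80.  185.6] meas [609.3 -13.4  77.9] 185.63 [ 0.2  0.3 -0.7] 20.6 75.21322408112984
```

View pics/s9.png

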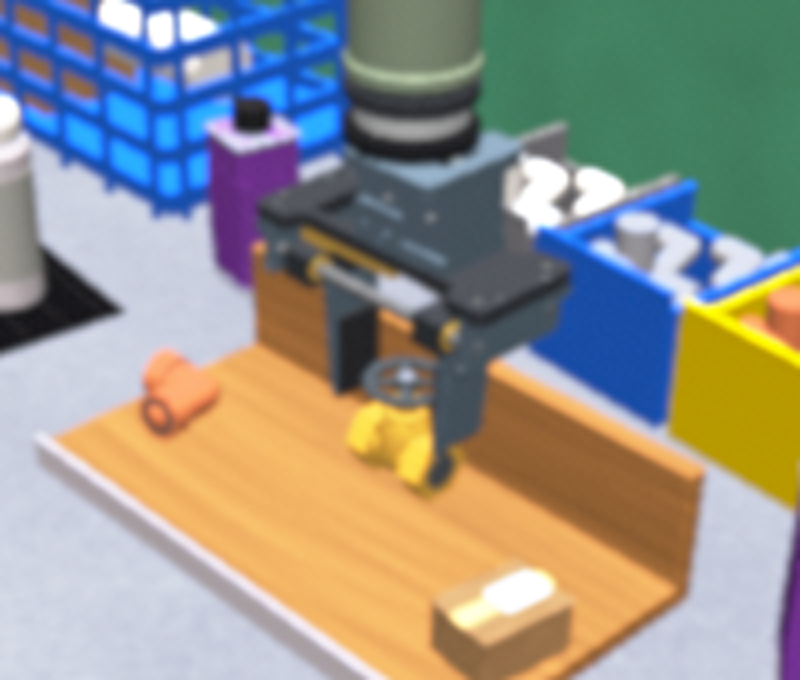

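Call:
jog_arm --deltas '[[[0,0,0,0,0.04],[0,0,0,0,0.04],[0,0,0,0,0.04],[0,0,0,0,0.04],[0,0,0,0,0.04],[0,0,0,0,0.04]]]'

```text
time_s: 21.15
ee_pos: [610.9, -13.2, 81.0]
ee_rot: [180.0, 0.1, -174.4]
force: [-0.3, 2.3, 4.5]
gripper_width: 50.7
```

```bash
python3 - <<'E'
from h import *
s=env.state();print(s['ee_pos'],s['gripper_width'],s['force'])
plan([440,-345,190,180],[440,-345,68,180])
E
```

```text
[610.89325682 -13.18079482  80.96386228] 50.67209416683011 [-0.33338829  2.30074018  4.46855578]
cmd [610.3 -13.5  80.  185.6]
[440, -345, 190, 180] -> [0.202, -0.3132, -0.11, 5.633]
[440, -345, 68, 180] -> [0.202, -0.3132, 0.012, 5.633]
```

Call:
jog_arm --deltas '[[[0,0,-0.01,0,0.04],[0,0,-0.04,0,0.04],[0,0,-0.075,0,0.04],[0.005,-0.008,-0.11,1,0.04],[0.02,-0.03,-0.11,2,0.04],[0.038,-0.058,-0.11,3,0.04],[0.056,-0.088,-0.11,4,0.04],[0.075,-0.118,-0.11,5,0.04],[0.094,-0.147,-0.11,5.6,0.04],[0.113,-0.176,-0.11,5.6,0.04],[0.132,-0.205,-0.11,5.6,0.04],[0.15,-0.233,-0.11,5.6,0.04],[0.167,-0.26,-0.11,5.6,0.04],[0.182,-0.283,-0.11,5.6,0.04],[0.194,-0.3,-0.11,5.6,0.04],[0.202,-0.313,-0.11,5.6,0.04],[0.202,-0.313,-0.11,5.6,0.04],[0.202,-0.313,-0.11,5.6,0.04]]]'

```text
time_s: 22.65
ee_pos: [439.1, -345.0, 189.4]
ee_rot: [179.9, -0.1, 179.9]
force: [0.9, -0.2, -5.3]
gripper_width: 50.3
```

```bash
python3 - <<'E'
from h import *
import pickle
did(.202,-.313,-.11,5.6)
p=cam('wrist');cv2.imwrite('pics/w6.png',env.grab_frame('wrist')[:,:,::-1]);pickle.dump(p,open('w6.pkl','wb'))
im=env.grab_frame('scene')[:,:,::-1];crop(im,120,60,320,230,3.5,'pics/s10.png')
im=env.grab_frame('side')[:,:,::-1];crop(im,280,240,520,470,2.5,'pics/s11.png')
E
```

```text
cmd [ 440.  -344.8  190.   180. ] meas [ 439.1 -345.   189.4] 179.92 [ 0.9 -0.2 -5.3] 22.65 50.34038899708721
```

View pics/w6.png

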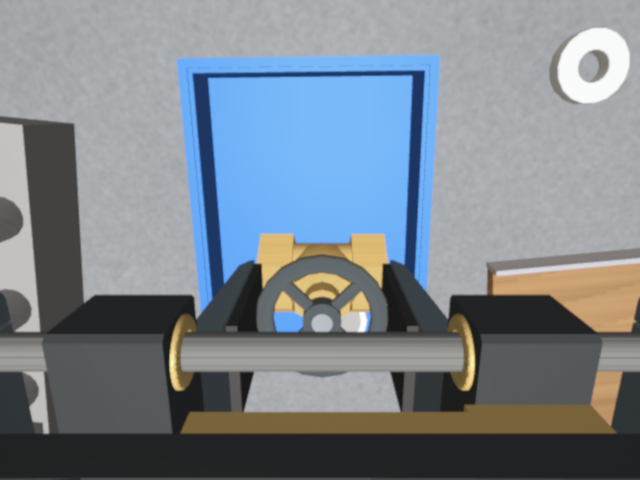

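View pics/s10.png

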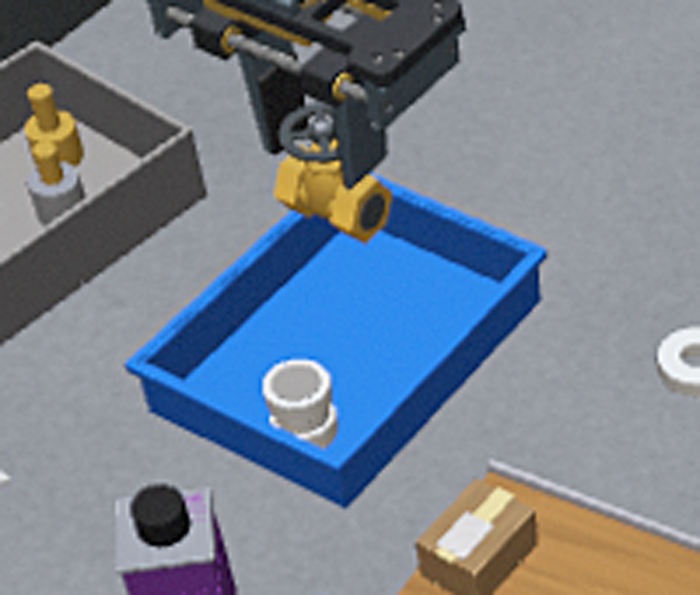

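View pics/s11.png

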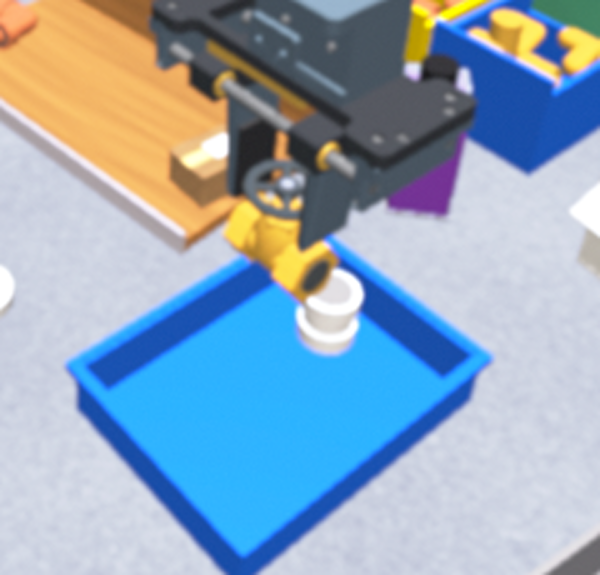

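```bash
python3 - <<'E'
from h import *
import pickle
p=pickle.load(open('w6.pkl','rb'))
for uv in [(180,60),(438,57)]: print(onz(p,uv,45))
s=cam('scene');d=cam('side')
print(tri([(s,(205,169.7)),(d,(414.6,357))]))
print(onz(s,(120+347/3.5,60+468/3.5),45),onz(s,(120+547/3.5,60+253/3.5),45),onz(s,(120+127/3.5,60+366/3.5),45))
E
```

```text
[ 328.31580899 -436.32529631   45.        ]
[ 326.81963444 -269.33157984   45.        ]
(array([ 514.03831646, -334.69595955,   45.85763894]), [np.float64(1.4501961714307163), np.float64(1.820910200063867)])
[ 551.2354661  -262.78944559   45.        ] [ 328.13790645 -267.63249649   45.        ] [ 556.69795255 -434.25502393   45.        ]
```

Call:
jog_arm --deltas '[[[0.002,-0.005,0.02,0,0.04],[0.002,-0.005,0.05,0,0.04],[0.002,-0.005,0.08,0,0.04],[0.002,-0.005,0.1,0,0.04],[0.002,-0.005,0.11,0,0.04],[0.002,-0.005,0.115,0,0.04],[0.002,-0.005,0.118,0,0.04],[0.002,-0.005,0.12,0,0.04],[0.002,-0.005,0.1215,0,0.04],[0.002,-0.005,0.1225,0,0.04],[0.002,-0.005,0.1225,0,0.04]]]'

```text
time_s: 23.72
ee_pos: [438.9, -350.3, 68.9]
ee_rot: [-179.9, 0.1, -180.0]
force: [-0.4, 1.0, 1.6]
gripper_width: 50.6
```

Call:
jog_arm --deltas '[[[0,0,0,0,0.055],[0,0,0,0,0.065],[0,0,0,0,0.075],[0,0,0,0,0.075],[0,0,-0.03,0,0.075],[0,0,-0.07,0,0.075],[0,0,-0.11,0,0.075],[0,0,-0.15,0,0.075],[0,0,-0.18,0,0.08]]]'

```text
time_s: 24.47
ee_pos: [438.5, -350.3, 251.1]
ee_rot: [-179.8, 0.2, -180.0]
force: [0.5, 0.1, -1.1]
gripper_width: 78.7
```

```bash
python3 - <<'E'
from h import *
did(.002,-.005,.1225,0);did(0,0,-.18,0)
im=env.grab_frame('scene')[:,:,::-1];crop(im,120,60,320,230,3.5,'pics/s12.png')
plan([349.9,321.8,248,176],[349.9,321.8,102,176])
E
```

```text
cmd [ 438.  -349.8   67.5  180. ] meas [ 438.5 -350.3  251.1] 180.03 [ 0.5  0.1 -1.1] 24.4667 78.7375142413954
cmd [ 438.  -349.8  247.5  180. ] meas [ 438.5 -350.3  251.1] 180.03 [ 0.5  0.1 -1.1] 24.4667 78.7375142413954
cmd [ 438.  -349.8  247.5  180. ]
[349.9, 321.8, 248, 176] -> [0.0877, 0.6717, -0.0005, 4.033]
[349.9, 321.8, 102, 176] -> [0.0877, 0.6717, 0.1455, 4.033]
```

View pics/s12.png

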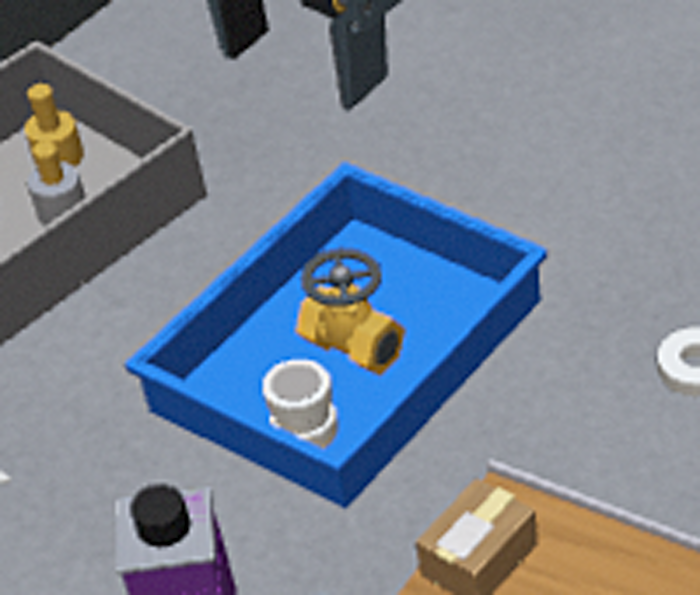

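```bash
python3 - <<'E'
from h import *
plan([450,384.9,247.5,176],[450,384.9,105,176])
E
```

```text
cmd [ 438.  -349.8  247.5  180. ]
[450, 384.9, 247.5, 176] -> [-0.0124, 0.7347, -0.0, 4.033]
[450, 384.9, 105, 176] -> [-0.0124, 0.7347, 0.1425, 4.033]
```

Call:
jog_arm --deltas '[[[0,0.03,0,0,0.085],[-0.001,0.07,0,0,0.085],[-0.002,0.11,0,0,0.085],[-0.003,0.15,0,0,0.085],[-0.003,0.19,0,1,0.085],[-0.004,0.23,0,1,0.085],[-0.004,0.27,0,1,0.085],[-0.005,0.31,0,2,0.085],[-0.006,0.35,0,2,0.085],[-0.007,0.39,0,2,0.085],[-0.008,0.43,0,3,0.085],[-0.008,0.47,0,3,0.085],[-0.009,0.51,0,3,0.085],[-0.01,0.55,0,3,0.085],[-0.01,0.59,0,4,0.085],[-0.011,0.63,0,4,0.085],[-0.011,0.665,0,4,0.085],[-0.012,0.695,0,4,0.085],[-0.012,0.72,0,4,0.085],[-0.012,0.7347,0,4,0.085]]]'

```text
time_s: 26.18
ee_pos: [449.3, 387.5, 246.7]
ee_rot: [180.0, -0.0, 176.1]
force: [0.8, -0.4, -0.1]
gripper_width: 84.9
```

```bash
python3 - <<'E'
from h import *
did(-.012,.7347,0,4)
import pickle
p=cam('wrist');cv2.imwrite('pics/w7.png',env.grab_frame('wrist')[:,:,::-1])
E
```

```text
cmd [449.6 384.9 247.5 176. ] meas [449.3 387.5 246.7] 176.15 [ 0.8 -0.4 -0.1] 26.1833 84.91401481903661
```

View pics/w7.png

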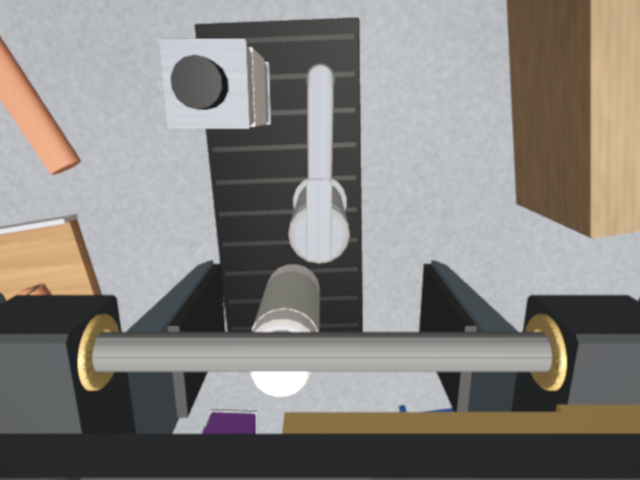

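Call:
jog_arm --deltas '[[[0,0,0.02,0,0.085],[0,0,0.055,0,0.085],[0,0,0.09,0,0.085],[0,0,0.12,0,0.085],[0,0,0.135,0,0.08],[0,0,0.1425,0,0.07],[0,0,0.1425,0,0.06],[0,0,0.1425,0,0.03],[0,0,0.1425,0,0.03],[0,0,0.1425,0,0.03],[0,0,0.1425,0,0.03],[0,0,0.1425,0,0.03],[0,0,0.1425,0,0.03]]]'

```text
time_s: 27.32
ee_pos: [450.2, 385.4, 106.2]
ee_rot: [179.9, 0.1, 176.0]
force: [0.4, -0.3, 4.2]
gripper_width: 41.2
```

```bash
python3 - <<'E'
from h import *
did(0,0,.1425,0)
plan([614.6,-82.5,285,194],[614.6,-82.5,117,194])
E
```

```text
cmd [449.6 384.9 105.  176. ] meas [450.2 385.4 106.2] 176.03 [ 0.4 -0.3  4.2] 27.3167 41.19146128905285
cmd [449.6 384.9 105.  176. ]
[614.6, -82.5, 285, 194] -> [-0.1969, -0.4548, -0.18, -17.967]
[614.6, -82.5, 117, 194] -> [-0.1969, -0.4548, -0.012, -17.967]
```

Call:
jog_arm --deltas '[[[0,0,-0.015,0,0.03],[0,0,-0.05,0,0.03],[0,0,-0.09,0,0.03],[0,0,-0.13,0,0.03],[0,0,-0.165,0,0.03],[-0.008,-0.018,-0.18,-1,0.03],[-0.021,-0.048,-0.18,-2,0.03],[-0.036,-0.083,-0.18,-3,0.03],[-0.052,-0.12,-0.18,-5,0.03],[-0.068,-0.157,-0.18,-7,0.03],[-0.084,-0.194,-0.18,-9,0.03],[-0.1,-0.231,-0.18,-11,0.03],[-0.116,-0.268,-0.18,-13,0.03],[-0.132,-0.305,-0.18,-15,0.03],[-0.148,-0.342,-0.18,-16,0.03],[-0.163,-0.376,-0.18,-17,0.03],[-0.176,-0.407,-0.18,-18,0.03],[-0.187,-0.432,-0.18,-18,0.03],[-0.194,-0.448,-0.18,-18,0.03],[-0.197,-0.4548,-0.18,-18,0.03]]]'

```text
time_s: 28.98
ee_pos: [614.6, -85.3, 282.9]
ee_rot: [180.0, -0.2, -166.1]
force: [0.8, -0.4, -5.5]
gripper_width: 41.3
```

Call:
jog_arm --deltas '[[[0,0,0.015,0,0.03],[0,0,0.045,0,0.03],[0,0,0.08,0,0.03],[0,0,0.11,0,0.03],[0,0,0.135,0,0.03],[0,0,0.15,0,0.03],[0,0,0.157,0,0.03],[0,0,0.161,0,0.03],[0,0,0.164,0,0.03],[0,0,0.166,0,0.03],[0,0,0.1665,0,0.03],[0,0,0.1665,0,0.03]]]'

```text
time_s: 29.98
ee_pos: [615.1, -82.5, 119.4]
ee_rot: [-180.0, 0.1, -166.0]
force: [-0.2, 0.7, -5.2]
gripper_width: 41.3
```

```bash
python3 - <<'E'
from h import *
did(-.197,-.4548,-.18,-18);did(0,0,.1665,0)
im=env.grab_frame('side')[:,:,::-1];crop(im,240,150,440,320,4,'pics/s13.png')
E
```

```text
cmd [614.7 -82.5 285.  194. ] meas [615.1 -82.5 119.4] 194.04 [-0.2  0.7 -5.2] 29.9833 41.26730376321759
cmd [614.7 -82.5 118.5 194. ] meas [615.1 -82.5 119.4] 194.04 [-0.2  0.7 -5.2] 29.9833 41.26730376321759
```

View pics/s13.png

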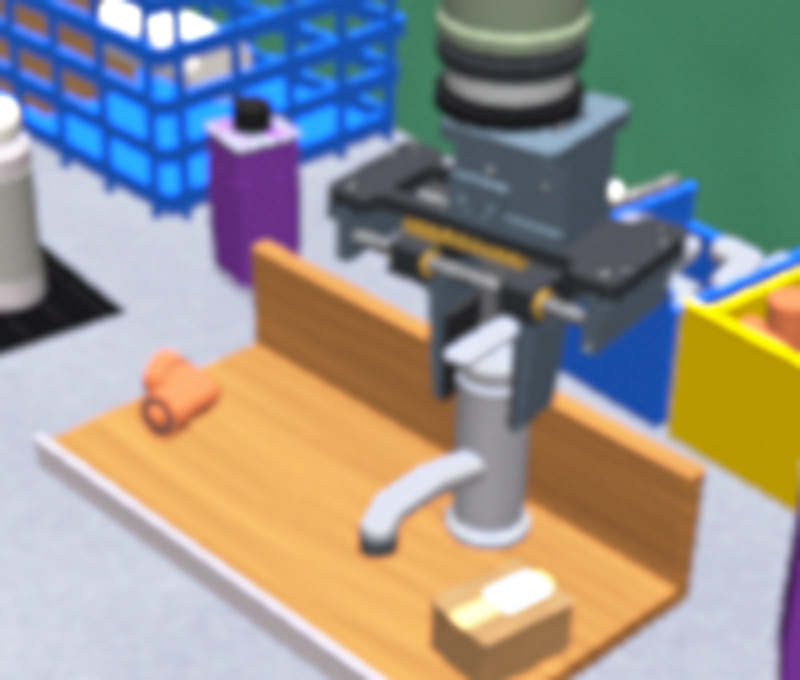

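Nearly the same picture as before the pick; still hanging (−5 N). Lower gently.

Call:
jog_arm --deltas '[[[0,0,0.001,0,0.03],[0,0,0.002,0,0.03],[0,0,0.0025,0,0.03],[0,0,0.0025,0,0.03]]]'

```text
time_s: 30.37
ee_pos: [615.4, -82.6, 118.3]
ee_rot: [-179.9, 0.2, -166.0]
force: [-1.7, -0.5, 5.7]
gripper_width: 41.3
```

```bash
python3 - <<'E'
from h import *
did(0,0,.0025,0);did(0,0,-.145,0)
plan([535.1,352.1,261,180],[535.1,352.1,102,180])
E
```

```text
cmd [614.7 -82.5 116.  194. ] meas [615.4 -82.6 118.3] 194.02 [-1.7 -0.5  5.7] 30.3667 41.31377827923526
cmd [614.7 -82.5 261.  194. ] meas [615.4 -82.6 118.3] 194.02 [-1.7 -0.5  5.7] 30.3667 41.31377827923526
cmd [614.7 -82.5 261.  194. ]
[535.1, 352.1, 261, 180] -> [-0.0282, 0.4409, -0.0, 14.033]
[535.1, 352.1, 102, 180] -> [-0.0282, 0.4409, 0.159, 14.033]
```

Call:
jog_arm --deltas '[[[0,0,0,0,0.05],[0,0,0,0,0.06],[0,0,0,0,0.07],[0,0,0,0,0.08],[0,0,0,0,0.08],[0,0,-0.03,0,0.08],[0,0,-0.07,0,0.08],[0,0,-0.11,0,0.08],[0,0,-0.145,0,0.085]]]'

```text
time_s: 31.12
ee_pos: [614.8, -82.5, 263.3]
ee_rot: [-180.0, 0.1, -166.0]
force: [0.6, -0.2, 0.6]
gripper_width: 83.7
```

```bash
python3 - <<'E'
from h import *
im=env.grab_frame('side')[:,:,::-1];crop(im,240,150,440,320,4,'pics/s14.png')
E
```

```text
(no output)
```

View pics/s14.png

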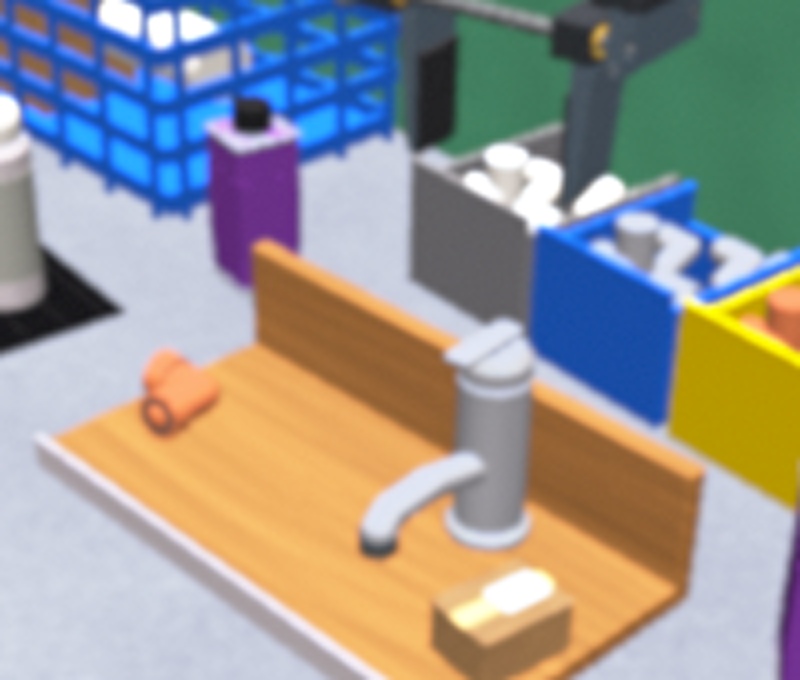

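Tap stands upright at its former spot. Now the can.

Call:
jog_arm --deltas '[[[-0.002,0.03,0,1,0.085],[-0.005,0.07,0,3,0.085],[-0.007,0.11,0,5,0.085],[-0.01,0.15,0,7,0.085],[-0.012,0.19,0,9,0.085],[-0.015,0.23,0,11,0.085],[-0.017,0.27,0,13,0.085],[-0.02,0.31,0,14,0.085],[-0.022,0.35,0,14,0.085],[-0.025,0.39,0,14,0.085],[-0.027,0.42,0,14,0.085],[-0.028,0.435,0,14,0.085],[-0.028,0.441,0.01,14,0.085],[-0.028,0.441,0.04,14,0.085],[-0.028,0.441,0.075,14,0.085],[-0.028,0.441,0.11,14,0.085],[-0.028,0.441,0.138,14,0.08],[-0.028,0.441,0.153,14,0.08],[-0.028,0.441,0.159,14,0.08],[-0.028,0.441,0.159,14,0.075]]]'

```text
time_s: 32.83
ee_pos: [534.3, 350.2, 99.8]
ee_rot: [-179.8, -0.2, 180.0]
force: [-0.1, -0.5, -0.3]
gripper_width: 76.1
```

Call:
jog_arm --deltas '[[[0,0,0,0,0.04],[0,0,0,0,0.04],[0,0,0,0,0.04],[0,0,0,0,0.04],[0,0,0,0,0.04],[0,0,0,0,0.04]]]'

```text
time_s: 33.33
ee_pos: [535.6, 352.7, 103.4]
ee_rot: [179.9, 0.1, -180.0]
force: [-0.2, 1.3, 5.4]
gripper_width: 51.0
```

```bash
python3 - <<'E'
from h import *
did(-.028,.441,.159,14)
plan([603.9,52.4,252,185.6],[603.9,52.4,115,185.6])
E
```

```text
cmd [534.9 352.2 102.  180. ] meas [535.6 352.7 103.4] 180.04 [-0.2  1.3  5.4] 33.3333 50.97036379812514
cmd [534.9 352.2 102.  180. ]
[603.9, 52.4, 252, 185.6] -> [-0.0688, -0.2998, -0.15, -5.567]
[603.9, 52.4, 115, 185.6] -> [-0.0688, -0.2998, -0.013, -5.567]
```

Call:
jog_arm --deltas '[[[0,0,-0.015,0,0.04],[0,0,-0.05,0,0.04],[0,0,-0.09,0,0.04],[0,0,-0.125,0,0.04],[-0.004,-0.018,-0.15,-1,0.04],[-0.011,-0.05,-0.15,-2,0.04],[-0.02,-0.086,-0.15,-3,0.04],[-0.028,-0.122,-0.15,-4,0.04],[-0.036,-0.158,-0.15,-5,0.04],[-0.044,-0.194,-0.15,-5.6,0.04],[-0.052,-0.228,-0.15,-5.6,0.04],[-0.059,-0.258,-0.15,-5.6,0.04],[-0.065,-0.282,-0.15,-5.6,0.04],[-0.069,-0.3,-0.15,-5.6,0.04],[-0.069,-0.3,-0.15,-5.6,0.04],[-0.069,-0.3,-0.135,-5.6,0.04],[-0.069,-0.3,-0.1,-5.6,0.04],[-0.069,-0.3,-0.065,-5.6,0.04],[-0.069,-0.3,-0.04,-5.6,0.04],[-0.069,-0.3,-0.028,-5.6,0.04]]]'

```text
time_s: 35.0
ee_pos: [600.6, 52.6, 125.0]
ee_rot: [180.0, -0.5, -174.3]
force: [-0.1, 0.1, -3.5]
gripper_width: 51.3
```

Call:
jog_arm --deltas '[[[0,0,0.004,0,0.04],[0,0,0.008,0,0.04],[0,0,0.01,0,0.04],[0,0,0.012,0,0.04],[0,0,0.0135,0,0.04],[0,0,0.0145,0,0.04],[0,0,0.0145,0,0.04]]]'

```text
time_s: 35.58
ee_pos: [604.2, 52.2, 115.9]
ee_rot: [180.0, 0.0, -174.4]
force: [0.4, -0.6, -3.8]
gripper_width: 50.9
```

```bash
python3 - <<'E'
from h import *
did(-.069,-.3,-.028,-5.6);did(0,0,.0145,0)
E
```

```text
cmd [604.1  52.2 130.  185.6] meas [604.2  52.2 115.9] 185.63 [ 0.4 -0.6 -3.8] 35.5833 50.947395352661026
cmd [604.1  52.2 115.5 185.6] meas [604.2  52.2 115.9] 185.63 [ 0.4 -0.6 -3.8] 35.5833 50.947395352661026
```

Call:
jog_arm --deltas '[[[0,0,0.001,0,0.04],[0,0,0.0015,0,0.04],[0,0,0.0015,0,0.04]]]'

```text
time_s: 35.83
ee_pos: [604.5, 52.3, 115.3]
ee_rot: [180.0, 0.1, -174.4]
force: [-2.0, 0.1, 5.8]
gripper_width: 51.2
```

```bash
python3 - <<'E'
from h import *
did(0,0,.0015,0);did(0,0,-.145,0)
plan([349.9,321.8,259,176],[349.9,321.8,102,176])
E
```

```text
cmd [604.1  52.2 114.  185.6] meas [604.5  52.3 115.3] 185.63 [-2.   0.1  5.8] 35.8333 51.21263669686138
cmd [604.1  52.2 259.  185.6] meas [604.5  52.3 115.3] 185.63 [-2.   0.1  5.8] 35.8333 51.21263669686138
cmd [604.1  52.2 259.  185.6]
[349.9, 321.8, 259, 176] -> [0.2265, 0.2932, -0.0, 9.633]
[349.9, 321.8, 102, 176] -> [0.2265, 0.2932, 0.157, 9.633]
```

Call:
jog_arm --deltas '[[[0,0,0,0,0.06],[0,0,0,0,0.07],[0,0,0,0,0.08],[0,0,0,0,0.08],[0,0,-0.03,0,0.08],[0,0,-0.07,0,0.08],[0,0,-0.11,0,0.08],[0,0,-0.145,0,0.085]]]'

```text
time_s: 36.5
ee_pos: [604.2, 52.2, 261.2]
ee_rot: [180.0, 0.1, -174.4]
force: [0.9, 1.4, 0.5]
gripper_width: 83.9
```

```bash
python3 - <<'E'
from h import *
im=env.grab_frame('side')[:,:,::-1];crop(im,240,150,440,320,4,'pics/s15.png')
E
```

```text
(no output)
```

View pics/s15.png

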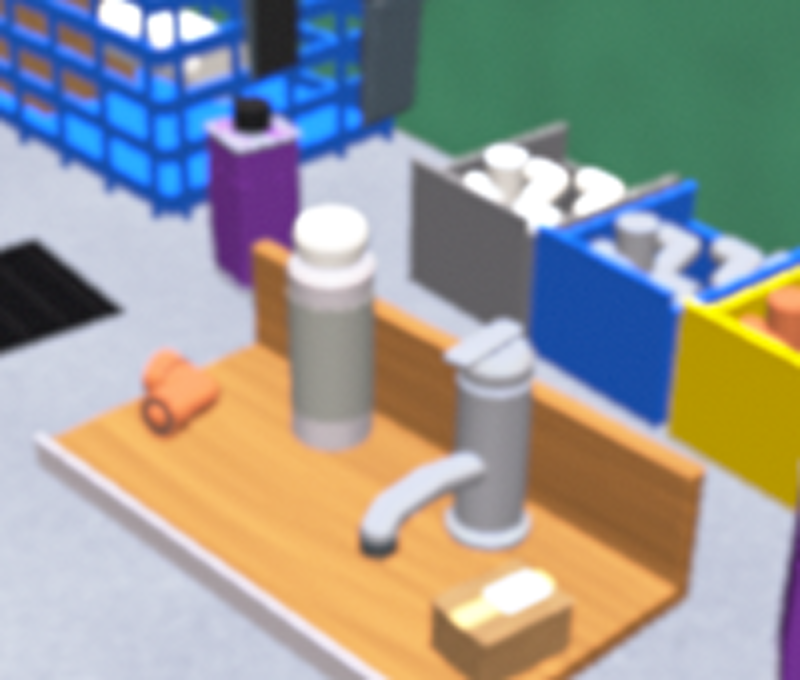

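Can is back and upright. Tin next.

Call:
jog_arm --deltas '[[[0.018,0.024,0,1,0.085],[0.04,0.052,0,2,0.085],[0.064,0.082,0,3,0.085],[0.088,0.113,0,5,0.085],[0.112,0.144,0,7,0.085],[0.136,0.175,0,8,0.085],[0.16,0.206,0,9,0.085],[0.182,0.235,0,9.6,0.085],[0.2,0.26,0,9.6,0.085],[0.215,0.279,0,9.6,0.085],[0.2245,0.2905,0,9.6,0.085],[0.2265,0.293,0.005,9.6,0.085],[0.2265,0.293,0.035,9.6,0.085],[0.2265,0.293,0.07,9.6,0.082],[0.2265,0.293,0.105,9.6,0.08],[0.2265,0.293,0.135,9.6,0.075],[0.2265,0.293,0.15,9.6,0.075],[0.2265,0.293,0.157,9.6,0.075],[0.2265,0.293,0.157,9.6,0.075]]]'

```text
time_s: 38.13
ee_pos: [349.6, 320.4, 100.2]
ee_rot: [-179.8, -0.1, 176.0]
force: [-0.7, 0.4, 0.1]
gripper_width: 74.9
```

Call:
jog_arm --deltas '[[[0,0,0,0,0.04],[0,0,0,0,0.04],[0,0,0,0,0.04],[0,0,0,0,0.04],[0,0,0,0,0.04],[0,0,0,0,0.04]]]'

```text
time_s: 38.63
ee_pos: [350.5, 322.1, 103.0]
ee_rot: [179.9, 0.1, 176.0]
force: [0.5, 0.1, 5.1]
gripper_width: 49.6
```

```bash
python3 - <<'E'
from h import *
did(.2265,.293,.157,9.6)
plan([551.3,-17.2,252,187.7],[551.3,-17.2,115,187.7])
E
```

```text
cmd [349.9 321.6 102.  176. ] meas [350.5 322.1 103. ] 176.04 [0.5 0.1 5.1] 38.6333 49.605862741610984
cmd [349.9 321.6 102.  176. ]
[551.3, -17.2, 252, 187.7] -> [-0.2243, -0.324, -0.15, -11.667]
[551.3, -17.2, 115, 187.7] -> [-0.2243, -0.324, -0.013, -11.667]
```

Call:
jog_arm --deltas '[[[0,0,-0.015,0,0.04],[0,0,-0.05,0,0.04],[0,0,-0.085,0,0.04],[0,0,-0.12,0,0.04],[-0.01,-0.014,-0.15,-1,0.04],[-0.026,-0.037,-0.15,-2,0.04],[-0.046,-0.066,-0.15,-4,0.04],[-0.066,-0.096,-0.15,-5,0.04],[-0.087,-0.126,-0.15,-6,0.04],[-0.108,-0.156,-0.15,-7,0.04],[-0.129,-0.186,-0.15,-8,0.04],[-0.15,-0.216,-0.15,-9,0.04],[-0.17,-0.246,-0.15,-10,0.04],[-0.189,-0.273,-0.15,-11,0.04],[-0.205,-0.296,-0.15,-11.7,0.04],[-0.217,-0.313,-0.15,-11.7,0.04],[-0.2243,-0.324,-0.15,-11.7,0.04],[-0.2243,-0.324,-0.15,-11.7,0.04],[-0.2243,-0.324,-0.13,-11.7,0.04],[-0.2243,-0.324,-0.1,-11.7,0.04]]]'

```text
time_s: 40.3
ee_pos: [552.6, -16.4, 203.8]
ee_rot: [-180.0, 0.3, -172.3]
force: [0.5, 0.2, -5.1]
gripper_width: 50.0
```

Call:
jog_arm --deltas '[[[0,0,0.03,0,0.04],[0,0,0.055,0,0.04],[0,0,0.07,0,0.04],[0,0,0.077,0,0.04],[0,0,0.081,0,0.04],[0,0,0.084,0,0.04],[0,0,0.0855,0,0.04],[0,0,0.0865,0,0.04],[0,0,0.0865,0,0.04]]]'

```text
time_s: 41.05
ee_pos: [551.7, -17.1, 116.2]
ee_rot: [-180.0, 0.1, -172.3]
force: [-0.0, -0.2, -4.5]
gripper_width: 49.7
```

```bash
python3 - <<'E'
from h import *
did(-.2243,-.324,-.1,-11.7);did(0,0,.0865,0)
E
```

```text
cmd [551.3 -17.2 202.  187.7] meas [551.7 -17.1 116.2] 187.73 [-0.  -0.2 -4.5] 41.05 49.74576344090179
cmd [551.3 -17.2 115.5 187.7] meas [551.7 -17.1 116.2] 187.73 [-0.  -0.2 -4.5] 41.05 49.74576344090179
```

Call:
jog_arm --deltas '[[[0,0,0.001,0,0.04],[0,0,0.0015,0,0.04],[0,0,0.0015,0,0.04]]]'

```text
time_s: 41.3
ee_pos: [551.9, -17.2, 115.0]
ee_rot: [-180.0, 0.1, -172.3]
force: [-0.5, -0.3, 0.9]
gripper_width: 50.0
```

Supported; release, rise, and go to the first viewing pose (626.7, −10.1, 330, 185.6) for a comparison picture.

Call:
jog_arm --deltas '[[[0,0,0.0005,0,0.055],[0,0,0.0005,0,0.065],[0,0,0.0005,0,0.075],[0,0,0.0005,0,0.08],[0,0,0.0005,0,0.08],[0,0,-0.03,0,0.08],[0,0,-0.07,0,0.085],[0,0,-0.11,0,0.085],[0,0,-0.15,0,0.085],[0,0,-0.18,0,0.085]]]'

```text
time_s: 42.13
ee_pos: [551.8, -17.2, 297.7]
ee_rot: [-180.0, 0.2, -172.3]
force: [0.9, -0.0, 0.5]
gripper_width: 84.7
```

```bash
python3 - <<'E'
from h import *
did(0,0,.0015,0);did(0,0,-.18,0)
plan([626.7,-10.1,330,185.633])
E
```

```text
cmd [551.3 -17.2 114.  187.7] meas [551.8 -17.2 297.7] 187.73 [ 0.9 -0.   0.5] 42.1333 84.70530866927191
cmd [551.3 -17.2 294.  187.7] meas [551.8 -17.2 297.7] 187.73 [ 0.9 -0.   0.5] 42.1333 84.70530866927191
cmd [551.3 -17.2 294.  187.7]
[626.7, -10.1, 330, 185.633] -> [-0.0757, -0.0031, -0.036, 2.1]
```

Call:
jog_arm --deltas '[[[-0.025,-0.001,-0.012,0.7,0.091],[-0.05,-0.002,-0.024,1.4,0.091],[-0.0757,-0.003,-0.036,2.1,0.091],[-0.0757,-0.003,-0.036,2.1,0.091],[-0.0757,-0.003,-0.036,2.1,0.091],[-0.0757,-0.003,-0.036,2.1,0.091],[-0.0757,-0.003,-0.036,2.1,0.091]]]'

```text
time_s: 42.72
ee_pos: [625.5, -10.0, 329.3]
ee_rot: [180.0, -0.1, -174.4]
force: [0.6, 0.5, 0.8]
gripper_width: 90.9
```

```bash
python3 - <<'E'
from h import *
import pickle
did(-.0757,-.003,-.036,2.1)
p=cam('wrist');im=env.grab_frame('wrist')[:,:,::-1];pickle.dump(p,open('w8.pkl','wb'));print(p['xyz'],p['orientation'])
q=pickle.load(open('w1.pkl','rb'));print(q['xyz'],q['orientation'])
crop(im,120,0,520,260,2,'pics/w8c.png')
cv2.imwrite('pics/s16.png',env.grab_frame('scene')[:,:,::-1])
E
```

```text
cmd [626.7 -10.  330.  185.6] meas [625.5 -10.  329.3] 185.63 [0.6 0.5 0.8] 42.7167 90.88360403787397
[549.35368252 -17.45898306 483.00108587] [1.64381381e+02 4.82054115e-03 9.55938037e+01]
[550.49267021 -17.97813905 482.96271167] [ 1.64335611e+02 -3.09530091e-02  9.55080350e+01]
```

View pics/w8c.png

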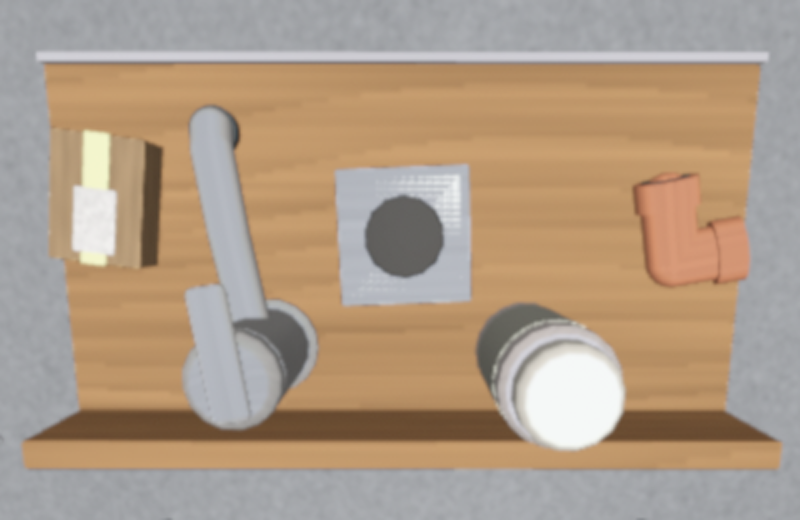

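View pics/s16.png

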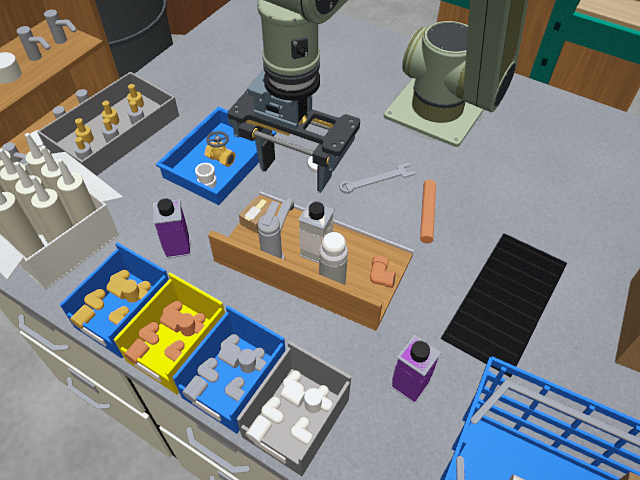

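```bash
python3 - <<'E'
from workcell import env
s=env.state();print(s['time_s'],s['force'],s['qvel'].round(2));print(env.job_done())
E
```

```text
42.8167 [-0.09903305 -0.09645111 -0.45229106] [-0.04 -0.06 -0.38 -0.02 -0.    0.08]
the job is handed in; nothing more can be done
None
```

I stood the tap, can and tin on the mat, then set the valve upright in the blue bin beside the coupling. After that I put the three back on the shelf and handed the job in at 42.8 s. All set-downs were lowered to force contact before release.

**Shelf positions:** the final wrist view, compared with the first one by eye from the same pose, shows all three upright. The tap is within about 0.5 mm of its start and its spout points to the front at its original angle. The tin is within about 1 mm and the can about 1.5 mm toward the valve's old spot.

**Other objects:** the elbow and carton look unmoved. The coupling still stands in its place beside the valve in the scene view. The gripper was clear of everything at hand-in.

**Disagreement in the checks:** my scene and side camera estimates differed from the wrist measurements by up to about 5 mm for the tin. I used the wrist values, because they matched the gripped tap's position to within 0.5 mm.

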